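Scan a circuit board's label and hold a hand loupe in focus over its chip

ROBOT

A 6-joint arm with a two-finger parallel gripper is mounted at the origin on a cart in front of the work surface, level with it; the furniture and walls round the work are solid. World frame = base frame: x ahead of the robot, y to its left, z up, the work surface at z = 0. Lengths are in m, angles in rad, forces in N, time in s.
With the tool pointing down it reaches from about 0.35 to 0.775 m from the base axis. Payload 5.5 kg.
Tool frame: the origin (TCP) lies midway between the tips of the shut fingers; the grasp point (between the pads) lies 19 mm behind it; z points along the fingers, y is the line along which they close (so a half turn about z gives the same grasp; the last joint's range is limited). The gripper opens to 85 mm and grips with 20 to 120 N. Pads are 22 mm wide; open, the fingers measure 114 mm over their backs; the gripper's body (76 mm by 85 mm) begins 54 mm behind the grasp point. The pads swing forward as they close: fully open they stand 13 mm farther back than shut.
Start: joints at [-1.323, 0.313, 0.046, 1.304, 0, 1.431], TCP at [0.217, -0.532, 0.231] pointing down, gripper open.
Joint ranges: [-2.76, 2.76], [-0.86, 1.69], [-1.03, 1.26], [-2.2, 2.34], [-1.47, 1.5], [-3.14, 3.14]. Speed limits (rad/s): [2.57, 2.57, 3.14, 3.14, 3.14, 3.14].

INTERFACE

Orientations are given as a unit quaternion [w, x, y, z].
In Python, from workcell import env gives the robot as it stands. The module is installed in compiled form; this text tells all that it offers.
- The arm moves only by the tool carry_out, never from a script. Its argument "series" is a list of rows, each an object with "delta_rot": the turn, a rotation vector about the world's x, y, z normalised to -1 to 1, where 1 is 0.1 rad, a list of three; "travel": the shift along the world's x, y, z normalised to -1 to 1, where 1 is 0.025 m, a list of three; "fingers": the closure, from -1 (fully open) to 1 (shut). In form: [{"delta_rot": [ax, ay, az], "travel": [tx, ty, tz], "fingers": fingers}, ...]. A call has 1 to 5 rows; each row shifts and turns the commanded pose from where the row before left it; what a row does not reach is not made up. A row lasts 1/8 s, in which the tool goes at most 62.5 mm and 10.7 degrees, less where a joint would pass 70% of its speed; a pose out of reach is approached as far as the arm can. A call with a number of a shift or a turn outside -1 to 1 is refused whole. A call with a gripper value outside its range is refused whole. The fingers move at their own pace and stop on an object; "squeeze" is the grip in N (left out, the last holds). Time passes only in rows, so rows that do not move let the fingers close. It gives the time, the measured TCP pose, the force, the opening and the grip force at its end, in the units of the state.
- env.get_state(): the state, without advancing time (a new reading comes with each control period).
- env.read_camera(name): name is "side" or "top" or "wrist"; returns a dict with "color" (400x640x3 uint8, red, green, blue), "fx", "fy", "cx", "cy" (pixels), "D" ([k1, k2, p1, p2, k3] as OpenCV has them; the pictures are not rectified), "world_from_camera" (4x4, takes a point from camera to world coordinates); the wrist camera has in their place "hand_eye" (4x4, takes a point from camera to tool coordinates, whose origin is the TCP and whose axes are the flange's). Camera axes: x right, y up, looking along -z (the intrinsics and any distortion apply to the point x, -y, -z); pixel columns grow to the right and rows downward; lengths in m; the calibration is good to about 2 mm. A picture is of the moment at which its call begins: read the wrist's pose just before it. There is no depth.
- env.hand_in(): hands the job in; it is judged then, once.
The state is a dict: "clock": time; "joint_pos": joint angles; "qvel": joint speeds; "tau": joint torques, N m; "tcp_pos": TCP position; "orientation": TCP orientation; "wrist_force": force on the tool from outside, world axes, zero at the start; "ft_torque": the same for the moment, N m; "finger_gap": finger opening in m; "grip_force": force on a finger pad.
Only numpy, scipy, OpenCV 4.12 (cv2) and the standard library are available. Lean on these libraries where they do the work, as an engineer would, in place of code of your own. Each camera call takes 0.05 s, during which the arm holds its last target. There are 200 camera calls.

TASK

Book in the circuit board and look at it: lift the stick scanner out of its cradle, squeeze its trigger between the fingers and hold it still and upright with its window about 70 mm above the middle of the barcode label on the board's carrier, the window's long side along the label's long side, for about a second, then stand it back in its cradle, fully down, and let go. After that pick up the hand loupe by its handle and hold it level and still, with the lens centred above the chip in the middle of the board and at the height of the steel pointer on the carrier's post, which marks the focus; finish there, still holding the loupe. Do not bump the carrier, shift its pointer, knock the scanner over or disturb the other things on the bench.

Things in the scene. Friction and masses are not known exactly. Their poses are not given: they have to be found in the camera images.
- carrier: fixed board carrier: grey plate, 180 (x) x 150 (y) x 10 mm, flat on the mat, a small circuit board (38 x 52 mm) clipped on it. Origin: on the mat under the board's middle; z up. The plate runs from x = -78 mm (front, label) to +102 mm (back). A 9 mm steel post, 145 mm high from the mat, stands at x = +84 mm, y = 0; all but post and pointer is under 30 mm high
- label (a point): centre of the white barcode label, flat on the front part of the carrier's plate (10 mm above the mat, 52 mm in front of the board's middle). The label is 50 mm long along its y and 22 mm along its x; z is up
- chip (a point): top centre of the black square chip in the middle of the circuit board, 21 mm above the mat; straight above the carrier's origin; z is up
- pointer_tip (a point): tip of the thin steel pointer on the collar clamped to the carrier's post; it points from the post to the board (carrier's -x) and ends 48 mm to the carrier's +x of the chip's centre. Its height is the focal height; it differs from job to job, 80 to 120 mm above the mat. Axes as the carrier's, z up
- cradle: scanner cradle, fixed: black foot 92 x 100 x 12 mm carrying a grey open-topped rectangular pocket, inside 41 mm (its x) by 53 mm (its y), walls 5 mm, floor 12 mm and rim 52 mm above the mat. Origin: on the mat, under the pocket's centre; z is up. Fixed to the bench
- scanner: grey cordless stick scanner, 112 mm tall, about 140 g, standing in the cradle's pocket, axes as the cradle's, 3 mm play each side. Origin: the window at its foot, 12 mm above the mat when seated; z up the barrel. Head 35 (x) x 47 (y) mm, lowest 38 mm; barrel x -12 to +14 mm, 34 mm in y. Black trigger on the barrel's -x side. Grip across x, trigger to back: 30 mm wide, 27 mm pressed
- window (a point): centre of the reading window at the scanner's foot (the scanner's origin). The window is 36 mm long along its y and 12 mm along its x; it looks along the scanner's -z
- scanner_grip (a point): the place to grip the scanner: middle of the barrel at the trigger's height, 84 mm above the window; the fingers close along its x. The trigger is 24 mm wide (y) and 40 mm tall (z) about this height; the scanner's top is 28 mm above this point
- trigger (a joint): squeeze trigger of the scanner: 0 = out, 0.003 m = fully pressed; a spring pushes it out, fully pressed takes about 6 N, so any grip across it presses it
- loupe: hand loupe lying flat on the mat: round glass lens in a dark rim, 65 mm across, 10 mm thick, and a straight black flat-sided handle; about 80 g. Origin: underside, straight below the lens centre; the handle runs along its -x, from x = -49 to -134 mm, 16 mm wide (y), 18 mm high (z = 0 to 18 mm); z is up when it lies flat or is held level
- lens (a point): centre of the loupe's lens, half way up the rim, 9 mm above the loupe's underside; its z is the lens's axis, up when level
- loupe_grip (a point): middle of the loupe's handle, 91.5 mm along -x from the lens and 9 mm above the underside; fingers close along its y on the handle's 16 mm
- flux_bottle: bystander: small brown dropper bottle, 30 x 31 x 95 mm, standing on the bench; origin under its middle
- solder_spool: bystander: spool of solder wire, 55 mm across, 45 mm high, standing on the bench; origin under its middle
- kapton_roll: bystander: amber tape roll, 68 mm across, 13 mm high, lying on the bench; origin under its middle
Mind the look-alikes: they are no part of the job. Several things look just like the cradle: the one meant starts farthest to the robot's right. Leave any red look-alike of the scanner alone.

How it is judged:
By the outcome, as a careful person would: the job done as asked, in the order asked, and still so for the second after the job is handed in, while the arm keeps its last pose, push and grip.
It also fails if it takes over 59 s, if anything falls off the work surface, if the arm or the gripper's body presses on something with over 40 N, if the wrist force passes 120 N, or if a joint passes its speed limit or range.

## Working session

There is one attempt and no reset: what is moved stays moved. The work goes in short steps, Python scripts to look and compute and a tool call to move; the robot and the scene stay as the last step left them, time stands still between calls to the robot, and variables do not carry over. Pictures are saved under pics/ and viewed, at most 10 in all, crops included, and the job is handed in when it is done.

Besides the shell and the picture viewer there is one more tool, called after "Request:" as name(argument=value, ...), one argument or row to a line, values as JSON. carry_out: Moves the arm, as the interface text tells. Its arguments: {"type":"object","properties":{"series":{"type":"array","items":{"type":"object","properties":{"delta_rot":{"type":"array","items":{"type":"number"}},"travel":{"type":"array","items":{"type":"number"}},"fingers":{"type":"number"}}}},"squeeze":{"type":"number"}},"required":["series"]}

```bash
mkdir -p pics
cat > h.py <<'E'
import numpy as np, cv2
from workcell import env
from scipy.spatial.transform import Rotation as R
def cam(name):
    s=env.get_state(); c=env.read_camera(name); 
    if name=="wrist":
        q=s["orientation"]; T=np.eye(4); T[:3,:3]=R.from_quat([q[1],q[2],q[3],q[0]]).as_matrix(); T[:3,3]=s["tcp_pos"]
        c["world_from_camera"]=T@np.array(c["hand_eye"])
    return c
def save(c,fn): cv2.imwrite("pics/"+fn,c["color"][:,:,::-1])
def K(c): return np.array([[c["fx"],0,c["cx"]],[0,c["fy"],c["cy"]],[0,0,1]])
def ray(c,u,v):
    p=cv2.undistortPoints(np.array([[[u,v]]],float),K(c),np.array(c["D"],float))[0,0]
    T=np.array(c["world_from_camera"]); d=T[:3,:3]@np.array([p[0],-p[1],-1]); return T[:3,3],d/np.linalg.norm(d)
def onz(c,u,v,z):
    o,d=ray(c,u,v); return o+d*(z-o[2])/d[2]
def proj(c,P):
    T=np.array(c["world_from_camera"]); p=(np.asarray(P,float).reshape(-1,3)-T[:3,3])@T[:3,:3]
    return cv2.projectPoints(p*[1,-1,-1],np.zeros(3),np.zeros(3),K(c),np.array(c["D"],float))[0][:,0]
E
python3 - <<'E'
from h import *
import pickle
for n in("top","side"):
    c=cam(n); save(c,n+"0.png"); pickle.dump(c,open(n+".pkl","wb")); print(n,np.round(c["world_from_camera"],3).tolist(),c["fx"],c["D"])
s=env.get_state(); print(s)
E
```

```text
top [[0.03, 0.994, -0.103, 0.465], [-1.0, 0.029, -0.007, -0.052], [-0.004, 0.103, 0.995, 0.974], [0.0, 0.0, 0.0, 1.0]] 361.0979852741528 [-0.00722344  0.          0.          0.          0.        ]
side [[-0.999, 0.02, -0.03, 0.538], [-0.035, -0.366, 0.93, 0.987], [0.008, 0.93, 0.366, 0.493], [0.0, 0.0, 0.0, 1.0]] 443.5110793720962 [-0.0488171  0.         0.         0.         0.       ]
{'clock': 0.1, 'joint_pos': array([-1.32260898e+00,  3.13922782e-01,  4.51316204e-02,  1.30361610e+00,
       -3.42241396e-06,  1.43120342e+00]), 'qvel': array([-0.00047635,  0.00021008,  0.0034712 , -0.00066856, -0.00089025,
       -0.00062593]), 'tau': array([ 1.49399359e-03, -4.81725168e+01,  2.99244958e+01,  1.26886839e-02,
       -2.42394763e-04, -6.87911594e-06]), 'tcp_pos': array([ 0.21731129, -0.53187545,  0.23051544]), 'orientation': array([-8.04187084e-04,  9.81261803e-01,  1.92677518e-01, -4.54218173e-05]), 'wrist_force': array([ 0.82976843, -0.29556784,  0.54030022]), 'ft_torque': array([ 0.05350601, -0.01885727,  0.01679317]), 'grip_force': 0.0, 'finger_gap': 0.08512938929603618}
```

View pics/top0.png

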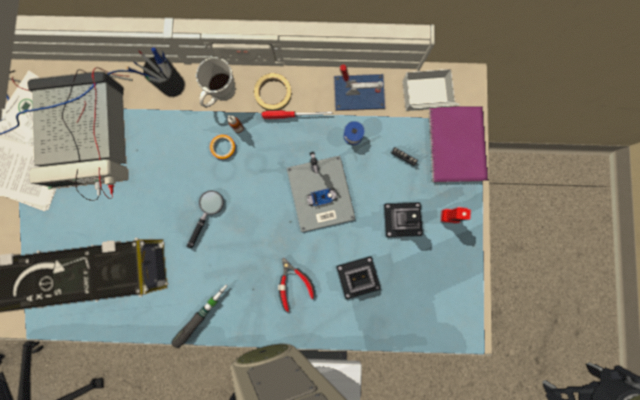

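View pics/side0.png

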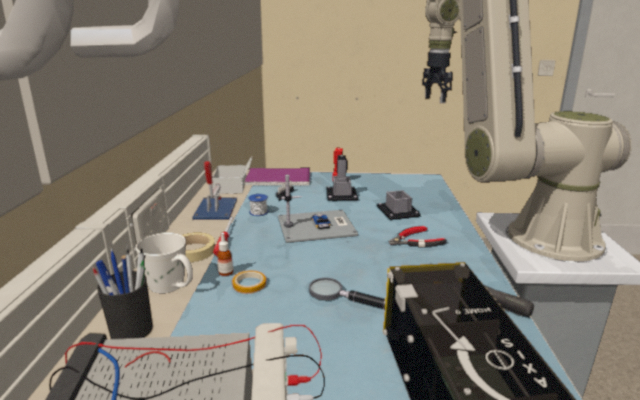

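The top view shows two cradles: (404,220), with the grey scanner in it, and (359,278), which is empty. Image right is the robot's right (-y), so the cradle meant is the one at (404,220). The red stick at (456,215) is the look-alike. The carrier is at (322,193), the loupe lens at (211,203) and its handle at (197,234). I'll confirm in an enlarged crop.

Run:
```python
from h import *
import pickle
c=pickle.load(open("top.pkl","rb")); s=pickle.load(open("side.pkl","rb"))
a=cv2.resize(c["color"][145:255,285:435],None,fx=4,fy=4,interpolation=cv2.INTER_CUBIC)[:, :600]
b=cv2.resize(c["color"][185:255,180:230],None,fx=2,fy=2)
cv2.imwrite("pics/c1.png",a[:,:,::-1])
b=cv2.resize(s["color"][140:250,250:450],None,fx=4,fy=4,interpolation=cv2.INTER_CUBIC)
cv2.imwrite("pics/c2.png",b[:,:,::-1])
for u,v in[(404,220),(359,278),(322,193),(211,203)]: print(np.round(onz(c,u,v,0.01),3))
hsv=cv2.cvtColor(c["color"],cv2.COLOR_RGB2HSV)
def comps(m,box,z,name,minA=20):
    x0,y0,x1,y1=box; mm=np.zeros_like(m); mm[y0:y1,x0:x1]=m[y0:y1,x0:x1]
    cs,_=cv2.findContours(mm,cv2.RETR_EXTERNAL,cv2.CHAIN_APPROX_NONE)
    for k in cs:
        if cv2.contourArea(k)<minA: continue
        P=np.array([onz(c,u,v,z)[:2] for u,v in k[:,0].astype(float)])*1000
        r=cv2.minAreaRect(P.astype(np.float32)); print(name,cv2.boundingRect(k),np.round(r[0],1),np.round(r[1],1),round(r[2],1))
V=hsv[:,:,2];S=hsv[:,:,1]
print(hsv[180,305],hsv[216,325],hsv[235,393],hsv[230,330], hsv[260,300],hsv[203,211],hsv[234,197])
blue=cv2.inRange(hsv,(85,50,90),(115,160,255))
comps(255-blue,(375,190,435,250),0.012,"foot")
comps(cv2.inRange(V,0,70),(375,190,435,250),0.012,"footdark")
comps(cv2.inRange(V,0,70),(335,250,390,305),0.012,"foot2")
comps(255-blue,(282,140,362,240),0.010,"plate")
comps(cv2.inRange(hsv,(0,0,185),(180,60,255)),(305,205,345,228),0.010,"label")
comps(cv2.inRange(V,0,80),(180,185,230,260),0.010,"loupe")
```

```text
[ 0.527 -0.265  0.01 ]
[ 0.371 -0.148  0.01 ]
[ 0.593 -0.044  0.01 ]
[0.557 0.254 0.01 ]
[ 35  18 156] [ 20  36 147] [105  12  44] [ 94  55 173] [ 94  51 175] [ 75  20 175] [ 0  8 32]
foot (384, 190, 51, 55) [ 533.9 -284.2] [111.6 162. ] 18.5
foot (405, 190, 16, 8) [ 598.4 -286.7] [18.9 40.6] 1.7
footdark (385, 203, 38, 34) [ 527.5 -262.2] [89.  96.4] 4.0
foot2 (338, 257, 43, 42) [ 371.6 -146. ] [90.4 94.7] 17.1
plate (346, 140, 16, 28) [ 703.9 -126.4] [75.3 40.7] 1.0
plate (282, 140, 74, 100) [604.9 -33.3] [269.7 195.2] 2.4
label (316, 210, 20, 13) [531.5 -55.6] [24.7 53.1] 14.2
loupe (187, 219, 20, 29) [475.9 286. ] [19.4 84.5] 66.7
```

View pics/c1.png

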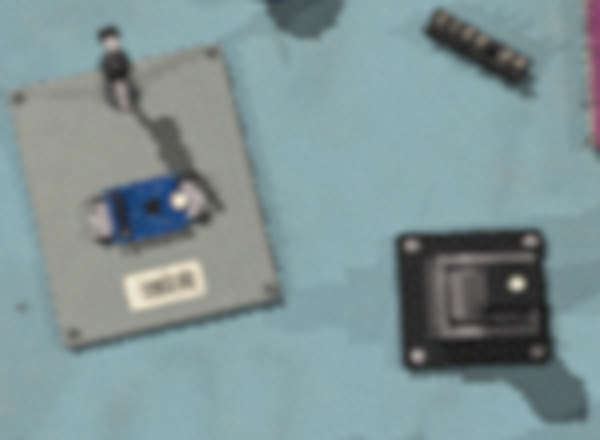

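View pics/c2.png

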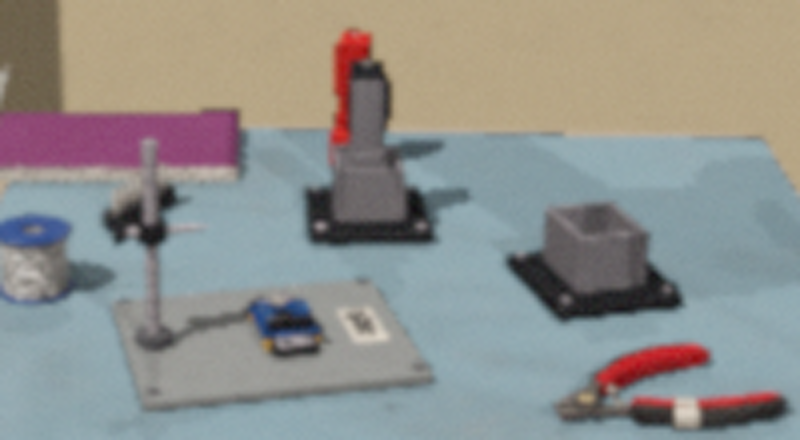

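The crop confirms it. The cradle at the right (crop 475,300) holds the grey scanner, and in the side view its black trigger faces the robot (-x). The carrier's label is at crop (165,285), the chip at (155,207) and the post at (120,95). In the side view the pointer tip is near crop (203,228). Next I move above the scanner.

Request:
carry_out(
  series=[
    {"delta_rot": [0, 0, 1], "travel": [1, 0.87, 0], "fingers": -1},
    {"delta_rot": [0, 0, 1], "travel": [1, 0.87, 0], "fingers": -1},
    {"delta_rot": [0, 0, 1], "travel": [1, 0.87, 0], "fingers": -1},
    {"delta_rot": [0, 0, 1], "travel": [1, 0.87, 0], "fingers": -1},
    {"delta_rot": [0, 0, 1], "travel": [1, 0.87, 0], "fingers": -1},
  ],
)

```text
clock: 0.72
tcp_pos: [0.343, -0.4226, 0.2309]
orientation: [-0.0, 0.902, 0.431, -0.0]
wrist_force: [0.3, -0.1, -0.1]
finger_gap: 0.0857
grip_force: 0.0
```

Request:
carry_out(
  series=[
    {"delta_rot": [0, 0, 1], "travel": [1, 0.87, 0], "fingers": -1},
    {"delta_rot": [0, 0, 1], "travel": [1, 0.87, 0], "fingers": -1},
    {"delta_rot": [0, 0, 1], "travel": [1, 0.87, 0], "fingers": -1},
    {"delta_rot": [0, 0, 1], "travel": [1, 0.87, 0], "fingers": -1},
    {"delta_rot": [0, 0, 1], "travel": [1, 0.87, 0], "fingers": -1},
  ],
)

```text
clock: 1.35
tcp_pos: [0.468, -0.3139, 0.2308]
orientation: [-0.0, 0.768, 0.641, -0.0]
wrist_force: [0.4, 0.1, 0.4]
finger_gap: 0.0857
grip_force: 0.0
```

Request:
carry_out(
  series=[
    {"delta_rot": [0, 0, 1], "travel": [0.8, 0.8, 0], "fingers": -1},
    {"delta_rot": [0, 0, 1], "travel": [0.6, 0.6, 0], "fingers": -1},
    {"delta_rot": [0, 0, 0.53], "travel": [0.3, 0.3, 0], "fingers": -1},
    {"delta_rot": [0, 0, 0], "travel": [0, 0, 0], "fingers": -1},
    {"delta_rot": [0, 0, 0], "travel": [0, 0, 0], "fingers": -1},
  ],
)

```text
clock: 1.98
tcp_pos: [0.5094, -0.2728, 0.2312]
orientation: [-0.0, 0.683, 0.731, -0.0]
wrist_force: [-0.5, -0.2, 0.1]
finger_gap: 0.0851
grip_force: 0.0
```

Run:
```python
from h import *
import pickle
c=cam("wrist"); save(c,"w1.png"); pickle.dump(c,open("w1.pkl","wb"))
s=env.get_state(); print(s["clock"],s["tcp_pos"],s["orientation"],s["joint_pos"]); print(np.round(c["world_from_camera"],3).tolist())
```

```text
2.025 [ 0.5093847  -0.27292581  0.23124109] [-8.74375113e-05  6.82555064e-01  7.30834156e-01 -1.14959013e-04] [-6.30643007e-01  3.19097391e-01  5.41173825e-02  1.30601759e+00
 -2.07207181e-04  8.71863125e-01]
[[0.998, -0.066, -0.019, 0.504], [0.069, 0.954, 0.293, -0.197], [-0.001, -0.294, 0.956, 0.373], [0.0, 0.0, 0.0, 1.0]]
```

View pics/w1.png

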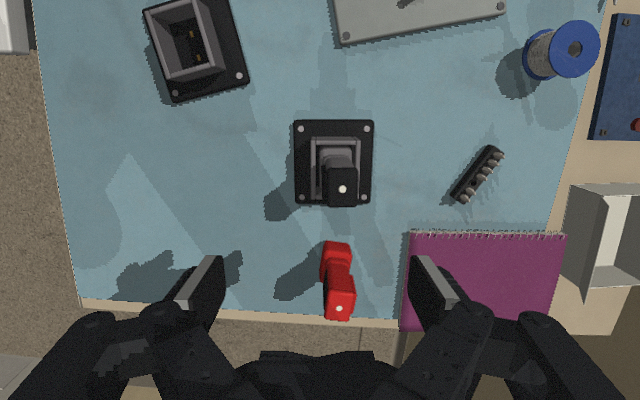

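The wrist view shows the cradle foot centred near (334,163), the scanner cap at (343,188) and the red look-alike at (337,280), well clear. Now measure the foot and cap.

```bash
cat >> h.py <<'E'
def rect(c,m,box,z,minA=20):
    x0,y0,x1,y1=box; mm=np.zeros_like(m); mm[y0:y1,x0:x1]=m[y0:y1,x0:x1]
    cs,_=cv2.findContours(mm,cv2.RETR_EXTERNAL,cv2.CHAIN_APPROX_NONE); out=[]
    for k in cs:
        if cv2.contourArea(k)<minA: continue
        P=np.array([onz(c,u,v,z)[:2] for u,v in k[:,0].astype(float)])*1000
        r=cv2.minAreaRect(P.astype(np.float32)); out.append(r)
        print(cv2.boundingRect(k),np.round(r[0],1),np.round(r[1],1),round(r[2],1))
    return out
E
python3 - <<'E'
from h import *
import pickle
c=pickle.load(open("w1.pkl","rb")); t=pickle.load(open("top.pkl","rb")); s=pickle.load(open("side.pkl","rb"))
hsv=cv2.cvtColor(c["color"],cv2.COLOR_RGB2HSV); V=hsv[:,:,2]
print("foot",V[150,300],V[188,330],V[155,345],V[125,335]); 
dark=cv2.inRange(V,0,62)
rect(c,dark,(285,110,380,212),.012,100)
print("screws")
scr=cv2.inRange(V,130,255)&cv2.inRange(hsv[:,:,1],0,45)
rect(c,scr,(292,118,378,210),.012,3)
print("cap dot at z=.124", onz(c,343,189,.124))
rect(c,cv2.inRange(V,0,45),(326,165,360,208),.124,50)
# predicted cap/pocket projections for pose
for z in(.012,.052,.124): print(z,proj(c,[[.5275,-.2622,z]]))
# pointer: side/top
hs=cv2.cvtColor(s["color"],cv2.COLOR_RGB2HSV)
print(s["color"][194:200,284:304].mean(2).astype(int))
print(s["color"][172:180,284:292].mean(2).astype(int))
E
```

```text
foot 23 36 97 38
(293, 120, 81, 87) [ 527.4 -263.8] [ 90.1 100.8] 3.9
screws
(356, 206, 8, 4) [ 564.6 -314.1] [8.5 3.8] 13.9
(312, 206, 9, 4) [ 512.  -317.2] [9.6 3.8] 3.9
(362, 195, 5, 4) [ 568.2 -299.5] [4.8 3.7] 4.0
(339, 185, 7, 8) [ 541.1 -291.5] [7.1 8.6] 5.1
(364, 126, 6, 6) [ 561.9 -220.1] [5.4 5.1] 69.0
(298, 126, 6, 6) [ 488.6 -225.1] [5.5 4.7] 48.1
cap dot at z=.124 [ 0.53053367 -0.26255925  0.124     ]
(326, 167, 34, 40) [ 530.2 -260.8] [27.3 33. ] 4.4
0.012 [[332.6327948  163.27111896]]
0.052 [[334.52184096 170.32583315]]
0.124 [[339.33590192 188.32689647]]
[[ 36  73 119 127 111  83  84 124 149 161 162 164 165 165 164 163 162 162
  162 163]
 [ 42  66 105 114  94  67  67 107 148 165 167 168 167 170 171 168 167 163
  165 163]
 [ 75  51  69  70  59  44  50  92 140 164 169 174 171 173 176 171 168 168
  167 166]
 [109  59  32  41  36  30  39  82 127 152 153 156 153 153 156 156 157 162
  165 165]
 [101  51  34  32  31  31  37  79 124 145 151 156 159 159 160 161 159 163
  165 163]
 [ 89  45  31  33  25  31  44  97 140 157 162 164 164 164 165 166 165 165
  164 165]]
[[113 113 114 111 113 112 114 111]
 [110 113 114 115 116 113 112 112]
 [115 118 128 131 125 116 114 110]
 [119 135 153 151 141 124 114 109]
 [118 131 144 142 130 123 114 111]
 [113 130 138 134 122 114 113 114]
 [114 126 138 134 120 108 112 109]
 [113 123 137 131 118 111 109 110]]
```

Request:
carry_out(
  series=[
    {"delta_rot": [0, 0, 0], "travel": [0.82, 0.44, 0], "fingers": -1},
    {"delta_rot": [0, 0, 0], "travel": [0, 0, -1], "fingers": -1},
    {"delta_rot": [0, 0, 0], "travel": [0, 0, -1], "fingers": -1},
    {"delta_rot": [0, 0, 0], "travel": [0, 0, -1], "fingers": -1},
    {"delta_rot": [0, 0, 0], "travel": [0, 0, -1], "fingers": -1},
  ],
  squeeze=40,
)

```text
clock: 2.65
tcp_pos: [0.5313, -0.2612, 0.1305]
orientation: [0.0, 0.682, 0.731, 0.0]
wrist_force: [0.2, 0.1, 0.7]
finger_gap: 0.0852
grip_force: 0.0
```

Request:
carry_out(
  series=[
    {"delta_rot": [0, 0, 0], "travel": [0, 0, -1], "fingers": -1},
    {"delta_rot": [0, 0, 0], "travel": [0, 0, -1], "fingers": -1},
    {"delta_rot": [0, 0, 0], "travel": [0, 0, -0.2], "fingers": -1},
    {"delta_rot": [0, 0, 0], "travel": [0, 0, 0], "fingers": -1},
    {"delta_rot": [0, 0, 0], "travel": [0, 0, 0], "fingers": -0.3},
  ],
)

```text
clock: 3.28
tcp_pos: [0.5314, -0.2618, 0.0776]
orientation: [0.001, 0.682, 0.731, 0.0]
wrist_force: [0.4, -0.5, -0.4]
finger_gap: 0.0702
grip_force: 0.0
```

Run:
```python
from h import *
s=cam("side"); t=cam("top"); w=cam("wrist"); save(w,"w2.png")
a=cv2.resize(s["color"][130:230,250:400],(600,400),interpolation=cv2.INTER_CUBIC); cv2.imwrite("pics/s2.png",a[:,:,::-1])
st=env.get_state(); print(st["clock"],st["tcp_pos"],st["finger_gap"],st["wrist_force"])
```

```text
3.425 [ 0.5310355  -0.26174752  0.07734324] 0.05555880727740571 [ 0.0287107  -0.76929007  0.05089771]
```

View pics/s2.png

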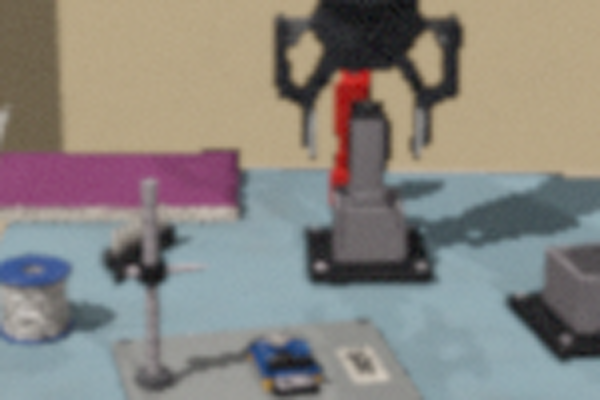

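The side view shows the fingers straddling the barrel, tips near crop (310,155) and (420,155), with the barrel at 368. Close gently and then lift.

Request:
carry_out(
  series=[
    {"delta_rot": [0, 0, 0], "travel": [0, 0, 0], "fingers": 0.2},
    {"delta_rot": [0, 0, 0], "travel": [0, 0, 0], "fingers": 1},
    {"delta_rot": [0, 0, 0], "travel": [0, 0, 0], "fingers": 1},
    {"delta_rot": [0, 0, 0], "travel": [0, 0, 0], "fingers": 1},
    {"delta_rot": [0, 0, 0], "travel": [0, 0, 0], "fingers": 1},
  ],
)

```text
clock: 4.05
tcp_pos: [0.5309, -0.2616, 0.0768]
orientation: [0.001, 0.682, 0.731, 0.0]
wrist_force: [0.8, 0.8, 3.9]
finger_gap: 0.0262
grip_force: 41.0
```

Run:
```python
from h import *
s=env.get_state(); print(s["clock"],s["tcp_pos"],s["orientation"],s["finger_gap"],s["grip_force"],s["wrist_force"],s["ft_torque"])
```

```text
4.05 [ 0.53091328 -0.26160283  0.07679485] [6.15619593e-04 6.81935555e-01 7.31411982e-01 1.79927832e-04] 0.026169543576628866 41.00666642189026 [0.79243818 0.77791031 3.92402196] [ 0.01593931 -0.20610321 -0.02973181]
```

Request:
carry_out(
  series=[
    {"delta_rot": [0, 0, 0], "travel": [0, 0, 0.4], "fingers": 1},
    {"delta_rot": [0, 0, 0], "travel": [0, 0, 0.6], "fingers": 1},
    {"delta_rot": [0, 0, 0], "travel": [0, 0, 0.8], "fingers": 1},
    {"delta_rot": [0, 0, 0], "travel": [0, 0, 0.8], "fingers": 1},
    {"delta_rot": [0, 0, 0], "travel": [0, 0, 0.6], "fingers": 1},
  ],
)

```text
clock: 4.68
tcp_pos: [0.5306, -0.2615, 0.1579]
orientation: [0.0, 0.682, 0.731, 0.0]
wrist_force: [0.7, -0.8, -2.4]
finger_gap: 0.0264
grip_force: 40.3
```

Run:
```python
from h import *
import pickle
s=cam("side"); t=cam("top"); pickle.dump((s,t),open("l1.pkl","wb")); st=env.get_state(); print(st["clock"],st["tcp_pos"],st["finger_gap"],st["grip_force"],st["wrist_force"],st["ft_torque"])
a=cv2.resize(s["color"][100:250,250:450],(800,600),interpolation=cv2.INTER_CUBIC); cv2.imwrite("pics/s3.png",a[:,:,::-1])
# expected window bottom in side view
p=st["tcp_pos"]; print(proj(s,[[p[0],p[1],.012+.08],[p[0]+.017,p[1]+.0235,.092],[p[0]-.017,p[1]+.0235,.092]]))
```

```text
4.775 [ 0.53141107 -0.26201522  0.15862641] 0.02591012701434646 40.31763017177582 [-0.0676496  -1.22581665 -2.10254905] [-0.04016049 -0.05629828 -0.04308515]
[[340.82355666 166.34152016]
 [334.95540388 168.71224993]
 [346.67618246 168.93399437]]
```

View pics/s3.png

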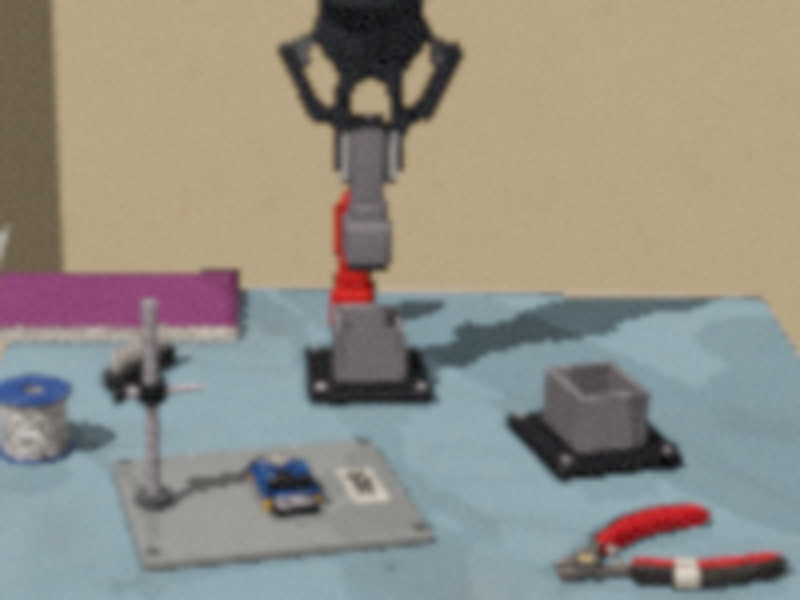

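The scanner is lifted clear and upright, its foot near crop (367,268). Move toward the label and refine it with the wrist camera.

Request:
carry_out(
  series=[
    {"delta_rot": [0, 0, 0.3], "travel": [0, 0.6, 0], "fingers": 1},
    {"delta_rot": [0, 0, 0.5], "travel": [0, 1, 0], "fingers": 1},
    {"delta_rot": [0, 0, 0.5], "travel": [0, 1, 0], "fingers": 1},
    {"delta_rot": [0, 0, 0.5], "travel": [0, 0.6, 0], "fingers": 1},
    {"delta_rot": [0, 0, 0], "travel": [0, 0, 0], "fingers": 1},
  ],
)

```text
clock: 5.4
tcp_pos: [0.5302, -0.1795, 0.1561]
orientation: [-0.0, 0.612, 0.791, -0.0]
wrist_force: [0.1, -0.1, -0.2]
finger_gap: 0.0262
grip_force: 40.3
```

Run:
```python
from h import *
import pickle
w=cam("wrist"); save(w,"w3.png"); pickle.dump(w,open("w3.pkl","wb")); t=pickle.load(open("top.pkl","rb"))
s=env.get_state(); print(s["clock"],s["tcp_pos"],s["orientation"],proj(w,[[.5315,-.0556,.01],[.582,-.043,.021]]))
for c,box in((w,(0,0,640,400)),(t,(305,180,345,228))):
    hsv=cv2.cvtColor(c["color"],cv2.COLOR_RGB2HSV); print("white")
    rect(c,cv2.inRange(hsv,(0,0,175),(180,70,255)),box,.010,80)
    print("board"); rect(c,cv2.inRange(hsv,(100,140,50),(125,255,255)),box,.0185,60)
```

```text
5.45 [ 0.53044406 -0.18049565  0.15621669] [ 2.59914904e-05  6.12810943e-01  7.90229543e-01 -1.27224560e-04] [[354.75745232  49.74175132]
 [420.34687504  48.83586414]]
white
(577, 351, 25, 34) [ 895.7 -315.8] [30.8 50.8] 1.4
(0, 346, 79, 27) [ 258.8 -471.4] [99.7 16. ] 0.3
(520, 222, 120, 130) [ 859.4 -213.6] [153.7 160.1] 15.0
(608, 115, 32, 76) [814.3 -72.1] [72.2 22.3] 89.5
(403, 83, 25, 14) [591.1 -72.8] [21.2 10.8] 15.1
(340, 18, 28, 65) [530.7 -56.6] [22.3 50.2] 14.8
(408, 0, 27, 14) [574.7  -9.6] [21.5  9.7] 15.6
board
(552, 171, 60, 58) [ 779.3 -125.7] [58.5 58.5] 59.3
(394, 14, 50, 68) [580.7 -42.4] [37.8 51.2] 15.2
white
(316, 210, 21, 13) [531.7 -55.6] [26.  54.5] 15.7
board
(315, 190, 16, 14) [582.3 -46.2] [33.8 35.6] 15.5
```

View pics/w3.png

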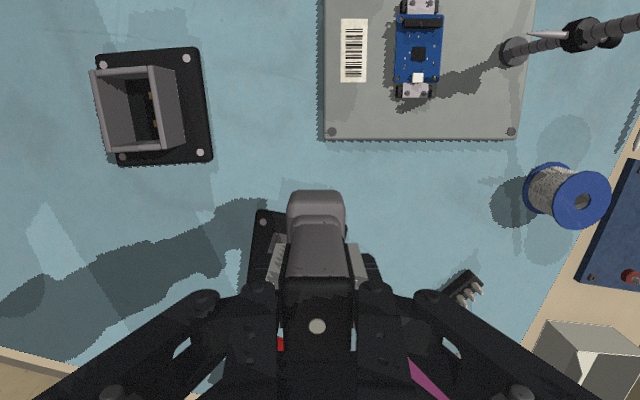

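The wrist view shows the label at (354,51) and the chip at (419,53). The label measures 22 x 50 mm at (530.7,-56.6), yaw 15°, and the board centre agrees with it (50 mm apart along x at 15°, as expected). Move over the label.

Request:
carry_out(
  series=[
    {"delta_rot": [0, 0, 0.1], "travel": [0.03, 0.7, 0], "fingers": 1},
    {"delta_rot": [0, 0, 0], "travel": [0, 1.2, 0], "fingers": 1},
  ],
)

```text
out of range; nothing moved
```

Request:
carry_out(
  series=[
    {"delta_rot": [0, 0, 0.1], "travel": [0.03, 0.8, 0], "fingers": 1},
    {"delta_rot": [0, 0, 0], "travel": [0, 1, 0], "fingers": 1},
    {"delta_rot": [0, 0, 0], "travel": [0, 1, 0], "fingers": 1},
    {"delta_rot": [0, 0, 0], "travel": [0, 1, -0.2], "fingers": 1},
    {"delta_rot": [0, 0, 0], "travel": [0, 0.7, -0.2], "fingers": 1},
  ],
)

```text
clock: 6.08
tcp_pos: [0.5311, -0.0677, 0.1461]
orientation: [-0.0, 0.609, 0.793, 0.0]
wrist_force: [0.4, -0.4, -1.6]
finger_gap: 0.0261
grip_force: 40.3
```

Request:
carry_out(
  series=[
    {"delta_rot": [0, 0, 0], "travel": [0, 0.4, 0], "fingers": 1},
    {"delta_rot": [0, 0, 0], "travel": [0, 0, 0], "fingers": 1},
  ],
)

```text
clock: 6.32
tcp_pos: [0.5313, -0.0585, 0.1464]
orientation: [0.0, 0.609, 0.793, -0.0]
wrist_force: [-0.9, 0.0, -1.2]
finger_gap: 0.026
grip_force: 40.3
```

Run:
```python
from h import *
import pickle
s=cam("side"); t=cam("top"); pickle.dump((s,t),open("l2.pkl","wb")); st=env.get_state(); print(st["clock"],st["tcp_pos"],st["orientation"],st["finger_gap"],st["grip_force"])
a=cv2.resize(s["color"][120:240,260:420],(800,600),interpolation=cv2.INTER_CUBIC); cv2.imwrite("pics/s4.png",a[:,:,::-1])
Rz=R.from_euler("z",15,degrees=True).as_matrix(); O=np.array([.5307,-.0566,0])
z0=.012+st["tcp_pos"][2]-.0768
P=[[x,y,z0+z] for z in(0,.03,.1) for x,y in((-.0175,-.0235),(-.0175,.0235),(.0175,.0235))]
p=proj(s,O+np.array(P)@Rz.T); print(z0,p.round(1).tolist()); print(((p-[260,120])*5).round().tolist())
```

```text
6.425 [ 0.53149506 -0.05934082  0.14652328] [ 3.68389740e-04  6.09616393e-01  7.92696485e-01 -5.35562750e-06] 0.026332155180268425 40.299092531204224
0.08172327840662592 [[345.1, 191.3], [350.1, 198.0], [336.5, 199.1], [345.4, 180.4], [350.5, 186.7], [336.7, 187.7], [346.1, 154.1], [351.4, 159.4], [337.3, 160.3]]
[[426.0, 357.0], [451.0, 390.0], [383.0, 395.0], [427.0, 302.0], [453.0, 333.0], [384.0, 339.0], [431.0, 170.0], [457.0, 197.0], [386.0, 201.0]]
```

View pics/s4.png

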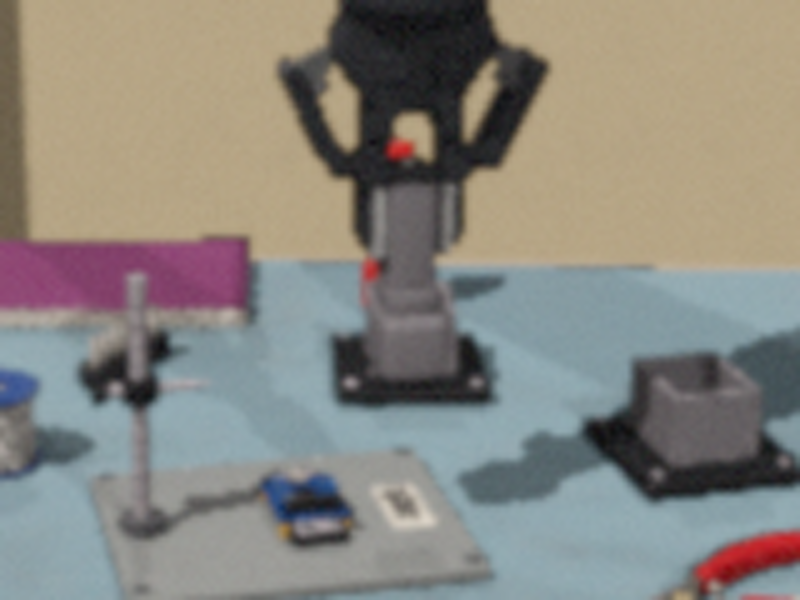

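The side view shows the scanner upright above the label, but its foot overlaps the cradle behind it, near crop (415,378). I'll check the foot height numerically against the starting picture.

Run:
```python
from h import *
import pickle
s2,t2=pickle.load(open("l2.pkl","rb")); s1,t1=pickle.load(open("l1.pkl","rb")); s0=pickle.load(open("side.pkl","rb"))
g=lambda c:c["color"].mean(2)
print("l2 col 338-348 rows186-204"); 
for r in range(186,205): print(r,g(s2)[r,333:354].astype(int),g(s1)[r,338:350].mean().astype(int))
print("l1 rows 160-172 cols 338-345"); print(g(s1)[160:174,338:345].mean(1).astype(int))
# calibration checks in side view: foot corners, label centre
Rz=R.from_euler("z",4,degrees=True).as_matrix(); O=np.array([.5275,-.263,0])
print("foot corners bottom z=0",proj(s0,O+np.array([[-.046,.05,0],[.046,.05,0]])@Rz.T).round(1).tolist())
print("pocket rim front",proj(s0,O+np.array([[-.0255,.0315,.052],[.0255,.0315,.052],[-.0255,.0315,.012],[.0255,.0315,.012]])@Rz.T).round(1).tolist())
print("label",proj(s0,[[.5307,-.0566,.01]]))
h=cv2.cvtColor(s0["color"],cv2.COLOR_RGB2HSV); m=cv2.inRange(h,(0,0,175),(180,70,255)); m[:215]=0;m[235:]=0;m[:,:325]=0;m[:,355:]=0
M=cv2.moments(m); print("seen label",M["m10"]/M["m00"],M["m01"]/M["m00"])
print("foot rows col 343",g(s0)[190:206,343].astype(int))
```

```text
l2 col 338-348 rows186-204
186 [ 99  92  96 103 114 116 113 112 114 113 108 107 107 105 101  93  88  97
 106 119 120] 103
187 [ 84  92  96 101 110 110 108 105 106 102 103 102 102 101  99  94  88  91
  82  69  69] 104
188 [ 78  89  93  99 108 105 105 104 105 105 105 100 101 100  99  93  87  89
  66  38  34] 104
189 [ 81  88  92 100 106 104 104 101 101 102 100 100 101  97  97  90  88  85
  67  37  28] 105
190 [ 75  87  93  99 103 104 104 101  99  99 100 100  97  95  96  92  89  92
  66  32  28] 105
191 [ 58  79  87  98 105 105  99 101 101 101  97 100  97  97  94  87  91  93
  66  35  24] 104
192 [ 49  71  83  95 102 103  99  97  98  99  98  99  95  92  91  90  91  95
  68  37  27] 103
193 [ 59  76  84  96 100 101 100  96  95  96  94  96  97  91  89  89  92  94
  65  40  27] 103
194 [65 78 79 86 94 95 95 93 92 90 88 86 88 83 80 77 80 76 54 34 32] 96
195 [53 61 55 62 73 79 75 77 76 73 70 70 67 61 54 56 55 54 44 38 44] 67
196 [43 40 42 39 45 51 48 41 46 45 45 35 35 40 34 37 39 38 35 37 58] 42
197 [40 39 38 34 33 38 35 29 38 28 31 34 27 31 38 35 40 35 40 40 54] 39
198 [45 41 40 43 40 43 42
[... 264 characters left out ...]
120
 119 119 120] 120
202 [144 142 139 143 145 145 144 147 146 145 147 147 147 146 147 147 146 147
 147 149 150] 146
203 [162 156 153 152 149 153 152 153 152 154 155 153 153 154 153 155 155 156
 156 158 161] 154
204 [163 163 156 156 155 154 156 154 156 157 154 154 155 155 155 155 155 154
 155 157 162] 154
l1 rows 160-172 cols 338-345
[107 105 104 103  99  89  60  63  89  95  86  82  92  99]
foot corners bottom z=0 [[358.3, 201.4], [326.9, 201.6]]
pocket rim front [[351.3, 182.6], [333.9, 182.7], [350.9, 195.3], [333.7, 195.4]]
label [[340.31822662 220.89920895]]
seen label 343.1168831168831 220.66233766233765
foot rows col 343 [104 107 104 103 100  70  44  38  46  33  69 121 149 157 155 156]
```

Side-view calibration checks out to under 0.5 px on the cradle and label. The head's bottom strip is dark, so it can't be seen against the black cradle foot, and the height agrees with nominal to about 2 mm. Trim, then hold still.

Request:
carry_out(
  series=[
    {"delta_rot": [0, 0, 0], "travel": [0, 0.1, -0.08], "fingers": 1},
    {"delta_rot": [0, 0, 0], "travel": [0, 0, 0], "fingers": 1},
    {"delta_rot": [0, 0, 0], "travel": [0, 0, 0], "fingers": 1},
    {"delta_rot": [0, 0, 0], "travel": [0, 0, 0], "fingers": 1},
    {"delta_rot": [0, 0, 0], "travel": [0, 0, 0], "fingers": 1},
  ],
)

```text
clock: 7.05
tcp_pos: [0.5312, -0.0564, 0.1444]
orientation: [0.0, 0.61, 0.793, 0.0]
wrist_force: [-0.1, 0.0, -2.2]
finger_gap: 0.0259
grip_force: 40.3
```

Request:
carry_out(
  series=[
    {"delta_rot": [0, 0, 0], "travel": [0, 0, 0], "fingers": 1},
    {"delta_rot": [0, 0, 0], "travel": [0, 0, 0], "fingers": 1},
    {"delta_rot": [0, 0, 0], "travel": [0, 0, 0], "fingers": 1},
    {"delta_rot": [0, 0, 0], "travel": [0, 0, 0], "fingers": 1},
    {"delta_rot": [0, 0, 0], "travel": [0, 0, 0], "fingers": 1},
  ],
)

```text
clock: 7.68
tcp_pos: [0.5312, -0.0563, 0.1443]
orientation: [0.0, 0.609, 0.793, 0.0]
wrist_force: [0.3, -0.0, -1.2]
finger_gap: 0.0262
grip_force: 40.3
```

Run:
```python
from h import *
import pickle
w=cam("wrist"); save(w,"w4.png"); pickle.dump(w,open("w4.pkl","wb")); s=cam("side"); t=cam("top"); pickle.dump((s,t),open("l3.pkl","wb"))
st=env.get_state(); print(st["clock"],st["tcp_pos"],st["orientation"],st["finger_gap"],st["grip_force"])
```

```text
7.825 [ 0.53121557 -0.05633675  0.14432324] [4.92997047e-05 6.09474610e-01 7.92805585e-01 5.40364840e-05] 0.026238832119919796 40.29914617538452
```

View pics/w4.png

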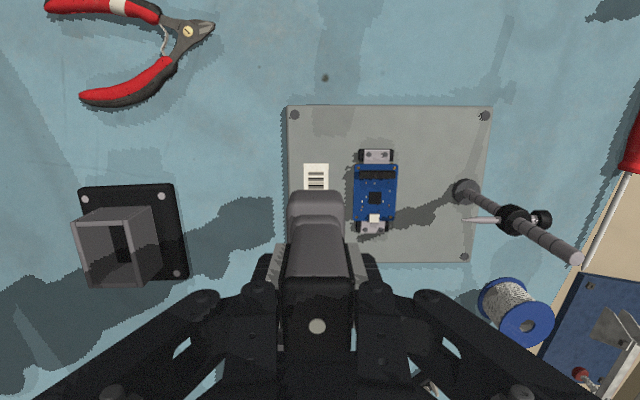

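The wrist view shows the scanner over the label: barrel column 317, label column 316. The chip is at (375,198) and the pointer tip near (464,220). The earlier wrist view had the tip near (527,34), so the two views can be triangulated. Hold a bit longer, then work out the numbers.

Request:
carry_out(
  series=[
    {"delta_rot": [0, 0, 0], "travel": [0, 0, 0], "fingers": 1},
    {"delta_rot": [0, 0, 0], "travel": [0, 0, 0], "fingers": 1},
    {"delta_rot": [0, 0, 0], "travel": [0, 0, 0], "fingers": 1},
  ],
)

```text
clock: 8.2
tcp_pos: [0.5312, -0.0563, 0.1443]
orientation: [0.0, 0.609, 0.793, 0.0]
wrist_force: [-0.0, 0.7, -1.2]
finger_gap: 0.026
grip_force: 40.3
```

Request:
carry_out(
  series=[
    {"delta_rot": [0, 0, -0.3], "travel": [0, -0.4, 0.3], "fingers": 1},
    {"delta_rot": [0, 0, -0.3], "travel": [0, -0.8, 0.3], "fingers": 1},
    {"delta_rot": [0, 0, -0.3], "travel": [0, -1, 0], "fingers": 1},
    {"delta_rot": [0, 0, -0.3], "travel": [0, -1, 0], "fingers": 1},
    {"delta_rot": [0, 0, -0.3], "travel": [0, -1, 0], "fingers": 1},
  ],
)

```text
clock: 8.82
tcp_pos: [0.5313, -0.1638, 0.1601]
orientation: [0.001, 0.668, 0.744, 0.0]
wrist_force: [-0.3, -0.2, -1.7]
finger_gap: 0.0263
grip_force: 40.3
```

Request:
carry_out(
  series=[
    {"delta_rot": [0, 0, -0.4], "travel": [0, -1, 0], "fingers": 1},
    {"delta_rot": [0, 0, 0], "travel": [0, -1, 0], "fingers": 1},
    {"delta_rot": [0, 0, 0], "travel": [0, -1, 0], "fingers": 1},
    {"delta_rot": [0, 0, 0], "travel": [0, -0.6, 0], "fingers": 1},
    {"delta_rot": [0, 0, 0], "travel": [0, -0.4, 0], "fingers": 1},
  ],
)

```text
clock: 9.45
tcp_pos: [0.531, -0.2628, 0.1596]
orientation: [0.0, 0.683, 0.731, 0.0]
wrist_force: [0.4, 0.3, -0.8]
finger_gap: 0.026
grip_force: 40.3
```

Request:
carry_out(
  series=[
    {"delta_rot": [0, 0, 0], "travel": [0, 0, 0], "fingers": 1},
    {"delta_rot": [0, 0, 0], "travel": [0, 0, 0], "fingers": 1},
  ],
)

```text
clock: 9.7
tcp_pos: [0.5311, -0.2607, 0.1593]
orientation: [-0.0, 0.682, 0.732, 0.0]
wrist_force: [0.6, -0.0, -1.4]
finger_gap: 0.026
grip_force: 40.3
```

Run:
```python
from h import *
import pickle
w=cam("wrist"); save(w,"w5.png"); pickle.dump(w,open("w5.pkl","wb")); 
st=env.get_state(); print(st["clock"],st["tcp_pos"],st["orientation"],st["finger_gap"],st["grip_force"])
# pointer tip
w3=pickle.load(open("w3.pkl","rb")); w4=pickle.load(open("w4.pkl","rb"))
g=lambda c:c["color"].mean(2).astype(int)
print("w4");print(g(w4)[214:226,455:475]); print("w3");print(g(w3)[28:42,518:538])
```

```text
9.75 [ 0.53117067 -0.26056346  0.15934051] [-1.62511895e-04  6.81622934e-01  7.31703590e-01  7.91189223e-05] 0.025876856538978577 40.29315769672394
w4
[[140 138 140 141 139 141 140 130 126 125 123 126 123 127 128 126 146 143
  145 140]
 [142 141 140 140 139 142 139 128 125 125 126 124 128 127 126 125 131 142
  145 146]
 [141 138 140 139 139 143 138 128 125 124 124 121 128 128 131 129 132 146
  149 142]
 [142 139 138 140 140 141 140 130 127 126 125 125 126 127 113 107 107 118
  122 124]
 [140 139 142 138 140 142 133 126 111 109 110 105 118 124 127 125 137 138
  146 143]
 [141 142 139 142 140 142 110 156 155 155 145 145 152 155 162 162 166 166
  171 169]
 [142 144 140 142 143 143 111 125 136 149 145 163 168 157 161 165 165 167
  165 169]
 [141 141 141 139 141 140 128 122 120 128 113 129 122 114 127 125 132 143
  142 150]
 [142 143 143 141 144 142 129 125 123 122 121 123 119 117 121 122 111 122
  112 111]
 [145 141 140 144 141 139 139 138 126 127 124 126 127 128 126 126 121 138
  135 131]
 [143 142 141 140 143 141 141 143 128 127 128 126 126 127 124 125 128 143
  140 138]
 [144 138 140 
[... 565 characters left out ...]
 157 161
  163 164]
 [147 146 142 142 146 141 142 141 141  82  79  72  92 107 115 112 118 119
  121 129]
 [135 141 143 142 146 144 145 145 155 160 157 144 129  97  85  65  71  79
   87  97]
 [108 120 131 138 145 147 143 156 154 156 157 160 154 143 153 154 130 124
   80  76]
 [ 93  97  94 112 120 129 140 152 153 155 151 158 151 139 151 156 156 158
  153 149]
 [ 96  96  95  93  92 103 115 132 147 154 154 156 148 141 150 158 156 154
  157 157]
 [ 95  96  97  96  96  94  96 104 143 158 156 156 147 147 153 155 154 153
  157 157]
 [ 95  94  97  93  95  96  98 101 113 144 159 160 150 142 144 151 125 116
  112  70]
 [ 95  96  96  96  99  96  99 101 101 113 163 154 137 121  90  85  76  72
   69  62]]
```

Request:
carry_out(
  series=[
    {"delta_rot": [0, 0, 0], "travel": [-0.05, -0.06, -0.5], "fingers": 1},
    {"delta_rot": [0, 0, 0], "travel": [0, 0, -0.7], "fingers": 1},
    {"delta_rot": [0, 0, 0], "travel": [0, 0, -0.3], "fingers": 1},
    {"delta_rot": [0, 0, 0], "travel": [0, 0, 0], "fingers": 1},
    {"delta_rot": [0, 0, 0], "travel": [0, 0, -0.3], "fingers": 1},
  ],
)

```text
clock: 10.38
tcp_pos: [0.5307, -0.2633, 0.1151]
orientation: [0.001, 0.682, 0.731, 0.0]
wrist_force: [-0.2, 0.5, -0.7]
finger_gap: 0.0259
grip_force: 40.3
```

Run:
```python
from h import *
import pickle
w3=pickle.load(open("w3.pkl","rb")); w4=pickle.load(open("w4.pkl","rb")); s=pickle.load(open("l1.pkl","rb"))[0]
def tri(L):
    A=np.zeros((3,3));b=np.zeros(3)
    for c,u,v in L:
        o,d=ray(c,u,v); M=np.eye(3)-np.outer(d,d); A+=M;b+=M@o
    return np.linalg.solve(A,b)
print("w3w4",tri([(w3,526.5,33),(w4,461.5,219.5)]))
for c,u,v,n in((w3,526.5,33,"w3"),(w4,461.5,219.5,"w4")):
    print(n,[onz(c,u,v,z).round(4).tolist() for z in(.09,.1,.11,.12)])
print("side row of nominal tip",[proj(s,[.6273,-.0305,z]).round(1).tolist() for z in(.08,.09,.1,.11,.12)])
print(s["color"].mean(2)[192:202,290:306].astype(int))
h=cv2.cvtColor(w4["color"],cv2.COLOR_RGB2HSV); print("board w4"); rect(w4,cv2.inRange(h,(100,140,50),(125,255,255)),(340,140,410,250),.0185,60)
print("chip w4"); rect(w4,cv2.inRange(h[:,:,2],0,60),(366,188,386,208),.021,20)
st=env.get_state(); print(st["tcp_pos"],st["wrist_force"],st["ft_torque"])
```

```text
w3w4 [ 0.62741642 -0.0304921   0.08521411]
w3 [[0.6248, -0.0322, 0.09], [0.6193, -0.0358, 0.1], [0.6139, -0.0393, 0.11], [0.6084, -0.0429, 0.12]]
w4 [[0.6247, -0.0294, 0.09], [0.6189, -0.027, 0.1], [0.6131, -0.0246, 0.11], [0.6074, -0.0223, 0.12]]
side row of nominal tip [[[301.9, 198.8]], [[301.9, 195.1]], [[301.9, 191.3]], [[301.8, 187.5]], [[301.8, 183.7]]]
[[ 68  85 106 131 147 157 161 160 161 161 159 160 161 161 160 160]
 [ 90 120 139 154 161 162 163 162 164 162 162 160 161 161 161 161]
 [ 81 119 150 160 163 164 164 161 164 163 161 163 161 163 163 163]
 [ 65 109 149 162 166 166 168 168 169 165 165 164 165 162 164 162]
 [ 48  88 140 160 168 173 171 171 176 167 166 165 165 165 163 163]
 [ 36  80 129 149 154 154 152 153 156 155 156 163 164 163 163 163]
 [ 41  78 125 143 150 153 157 157 159 159 160 163 163 163 162 162]
 [ 45  93 142 155 159 162 164 165 165 165 163 164 164 165 164 163]
 [ 87 128 154 163 164 164 163 161 164 165 164 165 162 163 165 164]
 [136 156 162 164 168 165 165 163 165 164 164 164 167 166 165 165]]
board w4
(353, 164, 45, 58) [580.9 -43.2] [37.4 52.2] 15.1
chip w4
(368, 192, 13, 13) [581.4 -46.8] [10.7 11. ] 14.9
[ 0.53070064 -0.26326005  0.11508094] [-0.18314132  0.50642512 -0.65990025] [ 0.03542988  0.03298016 -0.00129232]
```

The pointer tip triangulates to (627.4, -30.5, 85.2) mm. Its xy matches the expected 48 mm from the chip exactly, and the side view also gives about 86 mm, so the focal height is about 85.5 mm. Carry on with the insertion.

Request:
carry_out(
  series=[
    {"delta_rot": [0, 0, 0], "travel": [0, 0, -0.2], "fingers": 1},
    {"delta_rot": [0, 0, 0], "travel": [0, 0, -0.2], "fingers": 1},
    {"delta_rot": [0, 0, 0], "travel": [0, 0, -0.2], "fingers": 1},
    {"delta_rot": [0, 0, 0], "travel": [0, 0, 0], "fingers": 1},
  ],
)

```text
clock: 10.88
tcp_pos: [0.5296, -0.2626, 0.0988]
orientation: [-0.0, 0.682, 0.731, -0.0]
wrist_force: [-0.5, 0.2, -1.4]
finger_gap: 0.0261
grip_force: 40.3
```

Run:
```python
from h import *
st=env.get_state(); print(st["clock"],st["tcp_pos"],st["wrist_force"],st["ft_torque"],st["orientation"])
```

```text
10.875 [ 0.52959189 -0.26263502  0.09876906] [-0.52514815  0.15447121 -1.43419874] [ 0.00365377 -0.00596899 -0.0378294 ] [-4.62331030e-04  6.81938143e-01  7.31409701e-01 -6.10013770e-05]
```

Request:
carry_out(
  series=[
    {"delta_rot": [0, 0, 0], "travel": [0, 0, -0.3], "fingers": 1},
    {"delta_rot": [0, 0, 0], "travel": [0, 0, -0.3], "fingers": 1},
    {"delta_rot": [0, 0, 0], "travel": [0, 0, -0.16], "fingers": 1},
    {"delta_rot": [0, 0, 0], "travel": [0, 0, -0.06], "fingers": 1},
    {"delta_rot": [0, 0, 0], "travel": [0, 0, 0], "fingers": 1},
  ],
)

```text
clock: 11.5
tcp_pos: [0.5299, -0.2628, 0.0788]
orientation: [-0.0, 0.682, 0.731, 0.0]
wrist_force: [0.4, -0.3, -0.2]
finger_gap: 0.0257
grip_force: 40.3
```

Run:
```python
from h import *
st=env.get_state(); print(st["clock"],st["tcp_pos"],st["wrist_force"],st["ft_torque"],st["orientation"])
```

```text
11.5 [ 0.52992103 -0.26284238  0.0787533 ] [ 0.36413847 -0.28233131 -0.23775804] [0.02555336 0.01388641 0.01220522] [-2.56144404e-05  6.81935598e-01  7.31412223e-01  1.59607188e-05]
```

Request:
carry_out(
  series=[
    {"delta_rot": [0, 0, 0], "travel": [0, 0, -0.05], "fingers": 1},
    {"delta_rot": [0, 0, 0], "travel": [0, 0, 0], "fingers": 1},
  ],
)

```text
clock: 11.75
tcp_pos: [0.53, -0.2629, 0.0776]
orientation: [0.0, 0.682, 0.731, 0.0]
wrist_force: [0.1, -1.1, -1.7]
finger_gap: 0.0261
grip_force: 40.3
```

Request:
carry_out(
  series=[
    {"delta_rot": [0, 0, 0], "travel": [0, 0, -0.03], "fingers": 1},
    {"delta_rot": [0, 0, 0], "travel": [0, 0, 0], "fingers": 1},
  ],
)

```text
clock: 12.0
tcp_pos: [0.53, -0.2629, 0.0768]
orientation: [0.0, 0.682, 0.731, 0.0]
wrist_force: [0.8, -0.4, -1.6]
finger_gap: 0.0258
grip_force: 40.3
```

Request:
carry_out(
  series=[
    {"delta_rot": [0, 0, 0], "travel": [0, 0, -0.04], "fingers": 1},
    {"delta_rot": [0, 0, 0], "travel": [0, 0, 0], "fingers": 1},
  ],
)

```text
clock: 12.25
tcp_pos: [0.5301, -0.2629, 0.0768]
orientation: [0.0, 0.682, 0.731, 0.0]
wrist_force: [-0.9, 0.8, 4.8]
finger_gap: 0.026
grip_force: 40.8
```

Request:
carry_out(
  series=[
    {"delta_rot": [0, 0, 0], "travel": [0, 0, -0.04], "fingers": 1},
    {"delta_rot": [0, 0, 0], "travel": [0, 0, 0], "fingers": 1},
  ],
)

```text
clock: 12.5
tcp_pos: [0.5302, -0.263, 0.0767]
orientation: [0.001, 0.682, 0.731, 0.0]
wrist_force: [-2.7, 1.7, 10.7]
finger_gap: 0.0261
grip_force: 41.1
```

Contact comes at the pickup height (10.7 N down), so the scanner is fully down. Release it.

Request:
carry_out(
  series=[
    {"delta_rot": [0, 0, 0], "travel": [0, 0, 0], "fingers": 0.2},
    {"delta_rot": [0, 0, 0], "travel": [0, 0, 0], "fingers": -0.3},
    {"delta_rot": [0, 0, 0], "travel": [0, 0, 0], "fingers": -1},
    {"delta_rot": [0, 0, 0], "travel": [0, 0, 0], "fingers": -1},
    {"delta_rot": [0, 0, 0], "travel": [0, 0, 0], "fingers": -1},
  ],
)

```text
clock: 13.12
tcp_pos: [0.5299, -0.2628, 0.0747]
orientation: [-0.0, 0.682, 0.731, 0.0]
wrist_force: [0.4, 1.0, 0.4]
finger_gap: 0.0856
grip_force: 0.0
```

Request:
carry_out(
  series=[
    {"delta_rot": [0, 0, 0], "travel": [0, 0, 0.5], "fingers": -1},
    {"delta_rot": [0, 0, 0], "travel": [0, 0, 1], "fingers": -1},
    {"delta_rot": [0, 0, 0], "travel": [0, 0, 1], "fingers": -1},
    {"delta_rot": [0, 0, 0], "travel": [0, 0, 1], "fingers": -1},
    {"delta_rot": [0, 0, 0], "travel": [0, 0, 1], "fingers": -1},
  ],
)

```text
clock: 13.75
tcp_pos: [0.5301, -0.2629, 0.1892]
orientation: [0.001, 0.682, 0.731, 0.0]
wrist_force: [-0.1, -1.0, -0.6]
finger_gap: 0.0853
grip_force: 0.0
```

Request:
carry_out(
  series=[
    {"delta_rot": [0, 0, 0], "travel": [0, -0.4, 1], "fingers": -1},
    {"delta_rot": [0, 0, 0], "travel": [-0.8, -0.4, 0.7], "fingers": -1},
    {"delta_rot": [0, 0, 0], "travel": [0, 0, 0], "fingers": -1},
    {"delta_rot": [0, 0, 0], "travel": [0, 0, 0], "fingers": -1},
  ],
)

```text
clock: 14.25
tcp_pos: [0.5092, -0.2828, 0.2294]
orientation: [-0.0, 0.682, 0.731, 0.0]
wrist_force: [0.0, -0.3, -0.2]
finger_gap: 0.0853
grip_force: 0.0
```

Run:
```python
from h import *
import pickle
c=cam("wrist"); s=cam("side"); s0=pickle.load(open("side.pkl","rb")); st=env.get_state(); print(st["clock"],st["tcp_pos"],st["finger_gap"])
h=cv2.cvtColor(c["color"],cv2.COLOR_RGB2HSV); V=h[:,:,2]
p=proj(c,[.5305,-.262,.124])[0].astype(int); q=proj(c,[.5275,-.263,.012])[0].astype(int); print(p,q)
print("cap"); rect(c,cv2.inRange(V,0,45),(p[0]-20,p[1]-22,p[0]+20,p[1]+22),.124,50)
print("foot"); rect(c,cv2.inRange(V,0,62),(q[0]-60,q[1]-60,q[0]+60,q[1]+60),.012,200)
d=np.abs(s["color"].astype(int)-s0["color"]).max(2)[150:205,325:362]; print("side diff",(d>35).sum(), d.max(), np.argwhere(d>35)[:8].tolist())
```

```text
14.35 [ 0.50941515 -0.28240964  0.22887641] 0.08557553293783421
[344 177] [333 155]
cap
(324, 155, 40, 43) [ 529.8 -261.5] [31.8 34.6] 4.4
foot
(293, 111, 83, 88) [ 527.4 -263.4] [90.5 99.9] 4.1
side diff 16 63 [[11, 22], [12, 21], [12, 22], [13, 21], [13, 22], [14, 21], [14, 22], [15, 21]]
```

The scanner is back in place: cap and foot are where they started, and the side view is nearly unchanged. Next I estimate the black box beside the loupe from both opening views and fix the loupe's pose.

Run:
```python
from h import *
import pickle
t=pickle.load(open("top.pkl","rb")); s=pickle.load(open("side.pkl","rb"))
def tri(L):
    A=np.zeros((3,3));b=np.zeros(3)
    for c,u,v in L:
        o,d=ray(c,u,v); M=np.eye(3)-np.outer(d,d); A+=M;b+=M@o
    x=np.linalg.solve(A,b); return x.round(3),[proj(c,x).round(1)[0].tolist() for c,u,v in L]
print("corner A",tri([(t,160,240),(s,389,268)])); print("corner B",tri([(t,166,290),(s,467,263)]))
for z in(0,.06,.1): print(z,onz(t,165,240,z).round(3),onz(t,166,290,z).round(3))
V=cv2.cvtColor(t["color"],cv2.COLOR_RGB2HSV)[:,:,2]
rect(t,cv2.inRange(V,0,80),(180,185,230,260),.018,20)
print("handle ends side proj",proj(s,[[.476,.286,.018],[.56,.25,.009]]))
```

```text
corner A (array([0.453, 0.34 , 0.109]), [[159.8, 241.0], [387.5, 268.0]])
corner B (array([0.327, 0.32 , 0.109]), [[164.2, 295.0], [459.9, 263.5]])
0 [0.454 0.375 0.   ] [0.323 0.362 0.   ]
0.06 [0.455 0.348 0.06 ] [0.331 0.337 0.06 ]
0.1 [0.456 0.331 0.1  ] [0.337 0.32  0.1  ]
(187, 219, 20, 29) [475.8 283.2] [19.2 83.8] 66.7
handle ends side proj [[369.29442042 294.94106968]
 [324.89098473 287.12579182]]
```

The box beside the loupe is about 109 mm high, its corner near (0.453, 0.34). I'll therefore grip slightly lens-ward of the handle's middle, and use the half-turned grasp so the camera side faces the lens. Moving there.

Request:
carry_out(
  series=[
    {"delta_rot": [0, 0, 1], "travel": [-0.02, 0.53, 0], "fingers": -1},
    {"delta_rot": [0, 0, 1], "travel": [-0.02, 0.53, 0], "fingers": -1},
    {"delta_rot": [0, 0, 1], "travel": [-0.02, 0.53, 0], "fingers": -1},
    {"delta_rot": [0, 0, 1], "travel": [-0.02, 0.53, 0], "fingers": -1},
    {"delta_rot": [0, 0, 1], "travel": [-0.02, 0.53, 0], "fingers": -1},
  ],
)

```text
clock: 14.98
tcp_pos: [0.5072, -0.2156, 0.2288]
orientation: [-0.001, 0.478, 0.878, 0.0]
wrist_force: [-0.5, -0.1, -0.3]
finger_gap: 0.0851
grip_force: 0.0
```

Request:
carry_out(
  series=[
    {"delta_rot": [0, 0, 1], "travel": [-0.02, 0.53, 0], "fingers": -1},
    {"delta_rot": [0, 0, 1], "travel": [-0.02, 0.53, 0], "fingers": -1},
    {"delta_rot": [0, 0, 1], "travel": [-0.02, 0.53, 0], "fingers": -1},
    {"delta_rot": [0, 0, 1], "travel": [-0.02, 0.53, 0], "fingers": -1},
    {"delta_rot": [0, 0, 1], "travel": [-0.02, 0.53, 0], "fingers": -1},
  ],
)

```text
clock: 15.6
tcp_pos: [0.5046, -0.1494, 0.2289]
orientation: [-0.001, 0.246, 0.969, 0.0]
wrist_force: [1.1, 1.4, -0.9]
finger_gap: 0.0855
grip_force: 0.0
```

Request:
carry_out(
  series=[
    {"delta_rot": [0, 0, 1], "travel": [-0.02, 0.53, 0], "fingers": -1},
    {"delta_rot": [0, 0, 1], "travel": [-0.02, 0.53, 0], "fingers": -1},
    {"delta_rot": [0, 0, 1], "travel": [-0.02, 0.53, 0], "fingers": -1},
    {"delta_rot": [0, 0, 1], "travel": [-0.02, 0.53, 0], "fingers": -1},
    {"delta_rot": [0, 0, 1], "travel": [-0.02, 0.53, 0], "fingers": -1},
  ],
)

```text
clock: 16.23
tcp_pos: [0.502, -0.0832, 0.2289]
orientation: [-0.001, -0.002, 1.0, 0.0]
wrist_force: [0.6, 0.1, -0.9]
finger_gap: 0.085
grip_force: 0.0
```

Request:
carry_out(
  series=[
    {"delta_rot": [0, 0, 1], "travel": [-0.02, 0.53, 0], "fingers": -1},
    {"delta_rot": [0, 0, 1], "travel": [-0.02, 0.53, 0], "fingers": -1},
    {"delta_rot": [0, 0, 1], "travel": [-0.02, 0.53, 0], "fingers": -1},
    {"delta_rot": [0, 0, 1], "travel": [-0.02, 0.53, 0], "fingers": -1},
    {"delta_rot": [0, 0, 1], "travel": [-0.02, 0.53, 0], "fingers": -1},
  ],
)

```text
clock: 16.85
tcp_pos: [0.4995, -0.017, 0.2289]
orientation: [-0.001, -0.249, 0.969, 0.0]
wrist_force: [-0.2, -0.4, 0.7]
finger_gap: 0.0857
grip_force: 0.0
```

Request:
carry_out(
  series=[
    {"delta_rot": [0, 0, 1], "travel": [-0.02, 0.53, 0], "fingers": -1},
    {"delta_rot": [0, 0, 1], "travel": [-0.02, 0.53, 0], "fingers": -1},
    {"delta_rot": [0, 0, 1], "travel": [-0.02, 0.53, 0], "fingers": -1},
    {"delta_rot": [0, 0, 1], "travel": [-0.02, 0.53, 0], "fingers": -1},
    {"delta_rot": [0, 0, 1], "travel": [-0.02, 0.53, 0], "fingers": -1},
  ],
)

```text
clock: 17.48
tcp_pos: [0.4969, 0.0492, 0.2289]
orientation: [-0.001, -0.481, 0.877, 0.001]
wrist_force: [0.6, -0.6, -0.4]
finger_gap: 0.0855
grip_force: 0.0
```

Request:
carry_out(
  series=[
    {"delta_rot": [0, 0, 1], "travel": [-0.02, 0.53, 0], "fingers": -1},
    {"delta_rot": [0, 0, 1], "travel": [-0.02, 0.53, 0], "fingers": -1},
    {"delta_rot": [0, 0, 1], "travel": [-0.02, 0.53, 0], "fingers": -1},
    {"delta_rot": [0, 0, 1], "travel": [-0.02, 0.53, 0], "fingers": -1},
    {"delta_rot": [0, 0, 1], "travel": [-0.02, 0.53, 0], "fingers": -1},
  ],
)

```text
clock: 18.1
tcp_pos: [0.4944, 0.1154, 0.2289]
orientation: [-0.001, -0.683, 0.731, 0.001]
wrist_force: [0.5, 0.2, -0.4]
finger_gap: 0.0857
grip_force: 0.0
```

Request:
carry_out(
  series=[
    {"delta_rot": [0, 0, 1], "travel": [-0.02, 0.53, 0], "fingers": -1},
    {"delta_rot": [0, 0, 1], "travel": [-0.02, 0.53, 0], "fingers": -1},
    {"delta_rot": [0, 0, 1], "travel": [-0.02, 0.53, 0], "fingers": -1},
    {"delta_rot": [0, 0, 1], "travel": [-0.02, 0.53, 0], "fingers": -1},
    {"delta_rot": [0, 0, 1], "travel": [-0.02, 0.53, 0], "fingers": -1},
  ],
)

```text
clock: 18.73
tcp_pos: [0.4918, 0.1816, 0.2288]
orientation: [0.001, 0.842, -0.539, -0.001]
wrist_force: [0.2, 0.1, 0.3]
finger_gap: 0.0857
grip_force: 0.0
```

Request:
carry_out(
  series=[
    {"delta_rot": [0, 0, 1], "travel": [-0.02, 0.53, 0], "fingers": -1},
    {"delta_rot": [0, 0, 1], "travel": [-0.02, 0.53, 0], "fingers": -1},
    {"delta_rot": [0, 0, 1], "travel": [-0.02, 0.53, 0], "fingers": -1},
    {"delta_rot": [0, 0, 1], "travel": [-0.02, 0.53, 0], "fingers": -1},
    {"delta_rot": [0, 0, 1], "travel": [-0.02, 0.53, 0], "fingers": -1},
  ],
)

```text
clock: 19.35
tcp_pos: [0.4893, 0.2478, 0.2288]
orientation: [0.001, 0.949, -0.314, -0.001]
wrist_force: [-0.1, -0.7, -1.0]
finger_gap: 0.0856
grip_force: 0.0
```

Request:
carry_out(
  series=[
    {"delta_rot": [0, 0, 1], "travel": [-0.02, 0.53, 0], "fingers": -1},
    {"delta_rot": [0, 0, 1], "travel": [-0.02, 0.53, 0], "fingers": -1},
    {"delta_rot": [0, 0, 0.4], "travel": [0, 0, 0], "fingers": -1},
    {"delta_rot": [0, 0, 0], "travel": [0, 0, 0], "fingers": -1},
    {"delta_rot": [0, 0, 0], "travel": [0, 0, 0], "fingers": -1},
  ],
)

```text
clock: 19.98
tcp_pos: [0.4886, 0.2737, 0.2293]
orientation: [0.0, 0.98, -0.2, -0.0]
wrist_force: [-0.5, -0.3, 0.3]
finger_gap: 0.0854
grip_force: 0.0
```

Run:
```python
from h import *
import pickle
c=cam("wrist"); save(c,"w6.png"); pickle.dump(c,open("w6.pkl","wb")); st=env.get_state(); print(st["clock"],st["tcp_pos"],st["orientation"],st["joint_pos"].round(2))
q=st["orientation"]; print("tool y deg",2*np.degrees(np.arctan2(q[2],q[1]))-90)
print(proj(c,[[.476,.284,.018],[.56,.25,.014]]))
h=cv2.cvtColor(c["color"],cv2.COLOR_RGB2HSV); 
p=proj(c,[.476,.284,.018])[0].astype(int); x0=max(p[0]-110,0);y0=max(p[1]-110,0)
print("handle"); rect(c,cv2.inRange(h[:,:,2],0,60),(x0,y0,p[0]+110,min(p[1]+110,400)),.018,300)
p=proj(c,[.56,.25,.014])[0].astype(int)
g=cv2.medianBlur(cv2.cvtColor(c["color"],cv2.COLOR_RGB2GRAY),5)
cs=cv2.HoughCircles(g,cv2.HOUGH_GRADIENT,1,60,param1=100,param2=30,minRadius=20,maxRadius=70)
if cs is not None:
  for u,v,r in cs[0][:6]: a=onz(c,u,v,.012); b=onz(c,u+r,v,.012); print("circ",u,v,r,a.round(4),np.linalg.norm(b-a).round(4))
```

```text
20.025 [0.48872936 0.27357484 0.22944428] [ 2.39020641e-04  9.79774226e-01 -2.00105726e-01 -3.28924031e-04] [ 0.37  0.29  0.    1.29 -0.   -2.37]
tool y deg -113.08628521774372
[[312.74988508 184.79431724]
 [311.01930876 102.9424738 ]]
handle
(398, 255, 24, 39) [318.8 217.7] [29.6 56.1] 73.0
(202, 229, 96, 65) [416.8 399.4] [124.   89.5] 67.3
(302, 149, 15, 62) [482.4 285.8] [15.8 71.9] 66.9
circ 308.5 104.5 25.7 [0.5596 0.2532 0.012 ] 0.0281
circ 555.5 203.5 41.3 [0.3362 0.0191 0.012 ] 0.0552
```

The wrist measurement puts the lens centre at (559.6, 253.2) mm with the handle axis at -23.1°, which passes through the lens. The grip target is 72 mm behind the lens. Descend.

Request:
carry_out(
  series=[
    {"delta_rot": [0, 0, 0], "travel": [0.19, 0.31, -0.6], "fingers": -1},
    {"delta_rot": [0, 0, 0], "travel": [0, 0, -1], "fingers": -1},
    {"delta_rot": [0, 0, 0], "travel": [0, 0, -1], "fingers": -1},
    {"delta_rot": [0, 0, 0], "travel": [0, 0, -1], "fingers": -1},
    {"delta_rot": [0, 0, 0], "travel": [0, 0, 0], "fingers": -1},
  ],
  squeeze=50,
)

```text
clock: 20.65
tcp_pos: [0.4919, 0.2809, 0.1369]
orientation: [0.001, 0.98, -0.2, -0.002]
wrist_force: [0.2, 0.2, -0.4]
finger_gap: 0.0854
grip_force: 0.0
```

Run:
```python
from h import *
c=cam("wrist"); save(c,"w7.png"); st=env.get_state(); print(st["clock"],st["tcp_pos"],st["wrist_force"])
h=cv2.cvtColor(c["color"],cv2.COLOR_RGB2HSV); p=proj(c,[[.4934,.2814,.018],[.5596,.2532,.009],[.436,.306,.018],[.5145,.2725,.018]]).astype(int); print(p.tolist())
rect(c,cv2.inRange(h[:,:,2],0,60),(p[0][0]-60,max(p[0][1]-90,0),p[0][0]+60,400),.018,300)
g=cv2.medianBlur(cv2.cvtColor(c["color"],cv2.COLOR_RGB2GRAY),5)
cs=cv2.HoughCircles(g,cv2.HOUGH_GRADIENT,1,60,param1=100,param2=30,minRadius=30,maxRadius=90)
if cs is not None:
  for u,v,r in cs[0][:5]: a=onz(c,u,v,.012); b=onz(c,u+r,v,.012); print("circ",u,v,r,a.round(4),np.linalg.norm(b-a).round(4))
```

```text
20.7 [0.49293021 0.2812416  0.13856121] [-0.02036346  0.141507    0.12345114]
[[315, 192], [315, 104], [315, 257], [315, 165]]
(255, 279, 120, 121) [345.5 345.2] [131.4 152.2] 66.7
(306, 183, 19, 61) [475.2 289.2] [15.3 55.8] 67.3
circ 313.5 104.5 35.2 [0.5603 0.2545 0.012 ] 0.0285
```

Request:
carry_out(
  series=[
    {"delta_rot": [0, 0, 0], "travel": [0, 0, -1], "fingers": -1},
    {"delta_rot": [0, 0, 0], "travel": [0, 0, -1], "fingers": -1},
    {"delta_rot": [0, 0, 0], "travel": [0, 0, -1], "fingers": -1},
    {"delta_rot": [0, 0, 0], "travel": [0, 0, -1], "fingers": -1},
    {"delta_rot": [0, 0, 0], "travel": [0, 0, 0], "fingers": -1},
  ],
)

```text
clock: 21.32
tcp_pos: [0.493, 0.2812, 0.0391]
orientation: [0.001, 0.98, -0.2, -0.001]
wrist_force: [-1.5, 0.1, 0.3]
finger_gap: 0.0855
grip_force: 0.0
```

Request:
carry_out(
  series=[
    {"delta_rot": [0, 0, 0], "travel": [0, 0, -0.7], "fingers": -1},
    {"delta_rot": [0, 0, 0], "travel": [0, 0, -0.5], "fingers": -1},
    {"delta_rot": [0, 0, 0], "travel": [0, 0, 0], "fingers": -1},
  ],
)

```text
clock: 21.7
tcp_pos: [0.4935, 0.2814, 0.0098]
orientation: [0.0, 0.98, -0.2, -0.0]
wrist_force: [0.1, 0.2, -0.6]
finger_gap: 0.0855
grip_force: 0.0
```

Request:
carry_out(
  series=[
    {"delta_rot": [0, 0, 0], "travel": [0, 0, -0.18], "fingers": -0.5},
    {"delta_rot": [0, 0, 0], "travel": [0, 0, 0], "fingers": 0.2},
    {"delta_rot": [0, 0, 0], "travel": [0, 0, 0], "fingers": 0.5},
    {"delta_rot": [0, 0, 0], "travel": [0, 0, 0], "fingers": 0.5},
  ],
)

```text
clock: 22.2
tcp_pos: [0.4938, 0.2815, 0.0056]
orientation: [-0.0, 0.98, -0.2, 0.0]
wrist_force: [-0.4, 0.4, -0.2]
finger_gap: 0.0214
grip_force: 0.0
```

Request:
carry_out(
  series=[
    {"delta_rot": [0, 0, 0], "travel": [0, 0, 0], "fingers": 1},
    {"delta_rot": [0, 0, 0], "travel": [0, 0, 0], "fingers": 1},
    {"delta_rot": [0, 0, 0], "travel": [0, 0, 0], "fingers": 1},
    {"delta_rot": [0, 0, 0], "travel": [0, 0, 0], "fingers": 1},
  ],
)

```text
clock: 22.7
tcp_pos: [0.494, 0.2816, 0.0057]
orientation: [-0.0, 0.98, -0.2, 0.0]
wrist_force: [-1.3, -0.6, 5.3]
finger_gap: 0.0147
grip_force: 50.6
```

Run:
```python
from h import *
st=env.get_state(); print(st["clock"],st["tcp_pos"],st["orientation"],st["wrist_force"],st["ft_torque"],st["finger_gap"])
```

```text
22.7 [0.49398419 0.28155177 0.00572063] [-1.62500287e-04  9.79835289e-01 -1.99806651e-01  2.86249805e-04] [-1.2966551  -0.57751008  5.25383383] [-0.06195803  0.16196613  0.06906345] 0.014684261021302289
```

Request:
carry_out(
  series=[
    {"delta_rot": [0, 0, 0], "travel": [0, 0, 0.3], "fingers": 1},
    {"delta_rot": [0, 0, 0], "travel": [0, 0, 0.7], "fingers": 1},
    {"delta_rot": [0, 0, 0], "travel": [0, 0, 1], "fingers": 1},
    {"delta_rot": [0, 0, 0], "travel": [0, 0, 1], "fingers": 1},
    {"delta_rot": [0, 0, 0], "travel": [0, 0, 0.5], "fingers": 1},
  ],
  squeeze=70,
)

```text
clock: 23.32
tcp_pos: [0.4941, 0.2816, 0.094]
orientation: [-0.0, 0.98, -0.2, 0.001]
wrist_force: [0.2, 0.3, -1.9]
finger_gap: 0.0137
grip_force: 69.1
```

Request:
carry_out(
  series=[
    {"delta_rot": [0, 0, 0], "travel": [0, 0, 0], "fingers": 1},
    {"delta_rot": [0, 0, 0], "travel": [0, 0, 0], "fingers": 1},
  ],
)

```text
clock: 23.58
tcp_pos: [0.493, 0.2811, 0.0918]
orientation: [0.001, 0.98, -0.2, -0.001]
wrist_force: [0.7, -0.1, -1.7]
finger_gap: 0.014
grip_force: 69.1
```

Run:
```python
from h import *
import pickle
c=cam("wrist"); save(c,"w8.png"); pickle.dump(c,open("w8.pkl","wb")); s=cam("side"); save(s,"s8.png"); st=env.get_state(); p=st["tcp_pos"]; q=st["orientation"]; print(st["clock"],p,q,st["wrist_force"],st["ft_torque"],st["finger_gap"])
zl=p[2]-.0057+.009
g=cv2.medianBlur(cv2.cvtColor(c["color"],cv2.COLOR_RGB2GRAY),5)
cs=cv2.HoughCircles(g,cv2.HOUGH_GRADIENT,1,60,param1=100,param2=30,minRadius=30,maxRadius=110)
if cs is not None:
  for u,v,r in cs[0][:5]: a=onz(c,u,v,zl+.004); b=onz(c,u+r,v,zl+.004); print("circ",u,v,r,a.round(4),np.linalg.norm(b-a).round(4))
x=R.from_quat([q[1],q[2],q[3],q[0]]).as_matrix()[:,0]; print("toolx",x.round(4), "expected lens",p+72*x/1000, zl)
# side: rim vs handle end rows
h=cv2.cvtColor(s["color"],cv2.COLOR_RGB2HSV); L=p+.072*x; L[2]=zl; print("side proj lens",proj(s,L),"+x rim",proj(s,L+[.0325,0,0]),"-x",proj(s,L-[.0325,0,0]), proj(s,L+[0,-.0325,0]),proj(s,L+[0,.0325,0]))
u,v=proj(s,L)[0].astype(int); m=cv2.inRange(h[:,:,2],0,85); mm=m[v-15:v+16,u-25:u+26]
for r in mm[::2]: print("".join("#" if k else "." for k in r))
```

```text
23.675 [0.49287106 0.28104521 0.09158979] [ 6.52220149e-04  9.79819726e-01 -1.99879925e-01 -9.45414854e-04] [-0.0255761   0.39393356 -1.03112925] [-0.02534853  0.01978017  0.01882289] 0.013729286980005867
circ 316.5 109.5 67.6 [0.5597 0.2535 0.0989] 0.0278
toolx [ 0.9201 -0.3917 -0.0016] expected lens [0.55911784 0.25284326 0.09147517] 0.09488978674131722
side proj lens [[325.69178383 248.92935548]] +x rim [[308.35678532 248.50879232]] -x [[343.06620594 249.34272064]] [[326.24497569 240.89952284]] [[325.09698027 257.56072778]]
..............................................#####
..............................................#####
...............................................####
....................####........................###
..................#####.........................###
..............##..................................#
...................................................
...................................................
...................................................
...................................................
...........#...........................##..........
............####...................######..........
.................#....#################...........#
..........................##.......................
...................................................
...................................................
```

The loupe is held: the lens is 72.5 mm ahead of the TCP, as expected, and looks level. Carry it to the chip.

Request:
carry_out(
  series=[
    {"delta_rot": [0, 0, 0], "travel": [0.07, -0.4, 0], "fingers": 1},
    {"delta_rot": [0, 0, 0], "travel": [0.07, -0.8, 0], "fingers": 1},
    {"delta_rot": [0, 0, 0], "travel": [0.07, -1, 0], "fingers": 1},
    {"delta_rot": [0, 0, 0], "travel": [0.07, -1, 0], "fingers": 1},
    {"delta_rot": [0, 0, 0], "travel": [0.07, -1, 0], "fingers": 1},
  ],
)

```text
clock: 24.3
tcp_pos: [0.5023, 0.1742, 0.0927]
orientation: [0.0, 0.98, -0.2, -0.0]
wrist_force: [1.0, 0.3, -0.7]
finger_gap: 0.0143
grip_force: 69.1
```

Request:
carry_out(
  series=[
    {"delta_rot": [0, 0, 0], "travel": [0.07, -1, 0], "fingers": 1},
    {"delta_rot": [0, 0, 0], "travel": [0.07, -1, 0], "fingers": 1},
    {"delta_rot": [0, 0, 0], "travel": [0.07, -1, 0], "fingers": 1},
    {"delta_rot": [0, 0, 0], "travel": [0.07, -1, 0], "fingers": 1},
    {"delta_rot": [0, 0, 0], "travel": [0.07, -1, 0], "fingers": 1},
  ],
)

```text
clock: 24.92
tcp_pos: [0.5107, 0.0492, 0.0928]
orientation: [0.0, 0.98, -0.2, -0.0]
wrist_force: [0.2, -0.1, -0.8]
finger_gap: 0.0139
grip_force: 69.1
```

Request:
carry_out(
  series=[
    {"delta_rot": [0, 0, 0], "travel": [0.07, -1, 0], "fingers": 1},
    {"delta_rot": [0, 0, 0], "travel": [0, -0.8, 0], "fingers": 1},
    {"delta_rot": [0, 0, 0], "travel": [0, -0.6, -0.1], "fingers": 1},
    {"delta_rot": [0, 0, 0], "travel": [0, -0.2, -0.1], "fingers": 1},
    {"delta_rot": [0, 0, 0], "travel": [0, 0, 0], "fingers": 1},
  ],
)

```text
clock: 25.55
tcp_pos: [0.5125, -0.0138, 0.0874]
orientation: [-0.0, 0.98, -0.2, -0.0]
wrist_force: [0.9, 0.4, -0.8]
finger_gap: 0.014
grip_force: 69.1
```

Request:
carry_out(
  series=[
    {"delta_rot": [0, 0, 0], "travel": [0, 0, 0], "fingers": 1},
    {"delta_rot": [0, 0, 0], "travel": [0, 0, 0], "fingers": 1},
  ],
)

```text
clock: 25.8
tcp_pos: [0.513, -0.013, 0.0879]
orientation: [0.0, 0.98, -0.199, 0.0]
wrist_force: [0.1, -0.0, -0.8]
finger_gap: 0.0137
grip_force: 69.1
```

```bash
cat > m.py <<'E'
from h import *
import pickle,sys
c=cam("wrist"); s=cam("side"); t=cam("top"); save(c,"w9.png"); save(s,"s9.png"); pickle.dump((c,s,t),open("f.pkl","wb"))
st=env.get_state(); p=st["tcp_pos"]; q=st["orientation"]; print(st["clock"],p,q,st["wrist_force"],st["finger_gap"],st["grip_force"])
zl=p[2]-.0057+.009; x=R.from_quat([q[1],q[2],q[3],q[0]]).as_matrix()[:,0]; L=p+.0725*x; L[2]=zl; print("lens expected",L.round(4))
g=cv2.medianBlur(cv2.cvtColor(c["color"],cv2.COLOR_RGB2GRAY),5)
cs=cv2.HoughCircles(g,cv2.HOUGH_GRADIENT,1,60,param1=100,param2=30,minRadius=40,maxRadius=110)
if cs is not None:
  for u,v,r in cs[0][:5]: print("circ",u,v,r,onz(c,u,v,zl+.004).round(4))
def ring(z): a=np.linspace(0,2*np.pi,60); return L*[1,1,0]+np.c_[.0325*np.cos(a),.0325*np.sin(a),0*a+z]
for z in(zl-.005,zl+.005): P=proj(s,ring(z)); print("side ring exp z",z.round(4),P.min(0).round(1),P.max(0).round(1))
u,v=proj(s,L)[0].astype(int); V=cv2.cvtColor(s["color"],cv2.COLOR_RGB2HSV)[:,:,2]; print("origin",u-24,v-16)
for r in (V[v-16:v+17,u-24:u+25]): print("".join("#" if k<75 else "+" if k<110 else "." for k in r))
E
python3 m.py
```

```text
25.95 [ 0.5129923  -0.0131991   0.08788895] [ 2.70635004e-05  9.79901715e-01 -1.99480896e-01  3.34053351e-05] [-0.49178708  0.45354102 -1.47366168] 0.013828529372211844 69.08906579017639
lens expected [ 0.5797 -0.0415  0.0912]
circ 316.5 109.5 67.6 [ 0.5797 -0.0406  0.0952]
side ring exp z 0.0862 [308.3 190.6] [334.3 200.2]
side ring exp z 0.0962 [308.3 187. ] [334.4 196.4]
origin 297 177
............++.......................++##########
............++........................+##########
............++.........................+#########
............+..........................+#########
............++........................++#########
.............+........................+++########
.....................................++++########
.....................................++++########
.....................................++++########
....................................+++++++######
.............................+++++#+++++.+++++###
....................++++++++++++####++++++++++###
................++++++.......++++++++++++.++++###
...............+++...............++++++++++..+###
........
[... 241 characters left out ...]

.............+++++.............+++#+.......+#####
.............++++++++++++++++++#####+.....+######
...............++++++++++++++#########+++++##+###
..................+++++++++++++##############++##
..............................++++#######+###++++
....................................++++........+
.................................................
.................................................
.................................................
.................................................
.................................................
.................................................
.................................................
.................................................
```

Request:
carry_out(
  series=[
    {"delta_rot": [0, 0, 0], "travel": [0.05, -0.09, -0.12], "fingers": 1},
    {"delta_rot": [0, 0, 0], "travel": [0, 0, -0.11], "fingers": 1},
    {"delta_rot": [0, 0, 0], "travel": [0, 0, 0], "fingers": 1},
    {"delta_rot": [0, 0, 0], "travel": [0, 0, 0], "fingers": 1},
    {"delta_rot": [0, 0, 0], "travel": [0, 0, 0], "fingers": 1},
  ],
)

```text
clock: 26.58
tcp_pos: [0.5142, -0.0159, 0.0821]
orientation: [0.0, 0.98, -0.2, 0.0]
wrist_force: [0.3, -0.7, -0.6]
finger_gap: 0.0139
grip_force: 69.1
```

```bash
python3 m.py | head -9
python3 - <<'E'
from h import *
import pickle
w3=pickle.load(open("w3.pkl","rb")); t=pickle.load(open("top.pkl","rb"))
h=cv2.cvtColor(w3["color"],cv2.COLOR_RGB2HSV); rect(w3,cv2.inRange(h[:,:,2],0,60),(408,40,430,66),.021,20)
print(onz(w3,419,53,.021),onz(t,323.75,196.75,.021))
c=pickle.load(open("f.pkl","rb"))[1]; g=c["color"].mean(2).astype(int); print(g[192:200,290:310])
E
```

```text
26.725 [ 0.51424087 -0.01582488  0.08215501] [ 3.44368939e-05  9.79831990e-01 -1.99823085e-01  7.37508786e-05] [ 0.44518606 -0.73970392 -0.7635767 ] 0.014178311108005687 69.0901529788971
lens expected [ 0.581  -0.0442  0.0855]
circ 316.5 106.5 66.8 [ 0.582  -0.044   0.0895]
side ring exp z 0.0805 [307.9 192.3] [333.8 201.9]
side ring exp z 0.0905 [307.9 188.7] [333.9 198.1]
origin 296 179
.............++........................+#########
.............+.........................+#########
.............++........................+#########
(411, 47, 15, 15) [581.4 -47.1] [11.  10.8] 12.6
[ 0.58197197 -0.04628104  0.021     ] [ 0.58152759 -0.04891428  0.021     ]
[[ 58  72  92 115 130 143 145 146 146 145 145 144 144 145 143 143 145 142
  137 120]
 [ 75 109 125 139 146 149 148 147 148 147 147 147 146 146 147 148 147 145
  131 111]
 [ 76 111 135 145 147 149 149 147 151 148 149 148 148 149 149 147 148 145
  131 111]
 [ 64  98 135 150 154 157 158 154 157 157 153 152 149 149 147 148 147 144
  129 107]
 [ 44  86 135 159 162 169 167 169 169 164 159 157 152 149 149 147 148 146
  121  98]
 [ 37  81 126 148 151 153 148 149 149 146 147 151 152 149 146 149 150 144
  121  96]
 [ 33  80 124 143 145 145 145 145 143 143 147 149 149 147 149 148 149 146
  126 100]
 [ 48  96 138 156 158 154 148 149 148 149 148 149 147 147 151 147 150 146
  139 123]]
```

The lens is at about (581.3, -44.1, 85.5) mm, against a pointer height of 85.2–86. The board, label and pointer put the carrier's origin at y = -43 and the chip itself appears at -47, so I nudge to about -45, settle and hand in.

Request:
carry_out(
  series=[
    {"delta_rot": [0, 0, 0], "travel": [0, -0.03, 0], "fingers": 1},
    {"delta_rot": [0, 0, 0], "travel": [0, 0, 0], "fingers": 1},
    {"delta_rot": [0, 0, 0], "travel": [0, 0, 0], "fingers": 1},
    {"delta_rot": [0, 0, 0], "travel": [0, 0, 0], "fingers": 1},
    {"delta_rot": [0, 0, 0], "travel": [0, 0, 0], "fingers": 1},
  ],
)

```text
clock: 27.35
tcp_pos: [0.5142, -0.0166, 0.0821]
orientation: [0.0, 0.98, -0.2, -0.0]
wrist_force: [0.8, 0.4, -0.3]
finger_gap: 0.0139
grip_force: 69.1
```

Request:
carry_out(
  series=[
    {"delta_rot": [0, 0, 0], "travel": [0, 0, 0], "fingers": 1},
    {"delta_rot": [0, 0, 0], "travel": [0, 0, 0], "fingers": 1},
    {"delta_rot": [0, 0, 0], "travel": [0, 0, 0], "fingers": 1},
    {"delta_rot": [0, 0, 0], "travel": [0, 0, 0], "fingers": 1},
    {"delta_rot": [0, 0, 0], "travel": [0, 0, 0], "fingers": 1},
  ],
)

```text
clock: 27.98
tcp_pos: [0.5142, -0.0166, 0.0821]
orientation: [0.0, 0.98, -0.2, -0.0]
wrist_force: [-0.1, 0.3, -0.4]
finger_gap: 0.0137
grip_force: 69.1
```

```bash
python3 -c "
from workcell import env
print(env.hand_in())"
```

```text
the job is handed in; nothing more can be done
None
```

I handed the job in at about 28 s, with no verdict shown: I held the scanner over the label for over a second and stood it back fully down, and the loupe is held at pointer height (about 85.5 mm) with the lens within about 2 mm of the chip, whose measured position differed by 4 mm between references, so I aimed midway.

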